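# Turn the sample jars over, then load them in the carrier

### The job

First lift the loose lid off the jar carrier and lay it flat on the bench, right way up. Then turn every sample jar upside down and leave it standing on its cap on the bench so that the sediment loosens, until all of them stand inverted together; after that turn each jar back upright and set it all the way down in a well of the carrier, one jar per well. Leave the other things on the bench where they are.

Things in the scene. Friction and masses are not known exactly. Their poses are not given: they have to be found in the camera images.
- jar0: closed round sample jar, one of three alike (one may be absent: None), 0.3 kg: amber glass 64 mm in diameter and 120 mm tall, on it a fixed flat white cap 62 mm in diameter and 30 mm tall, 150 mm in all; balances at mid-height, stands on foot or cap. Starts upright on the bench, right of the middle. Origin: centre of the foot's underside; z runs from foot to cap (down when inverted)
- jar1: closed round sample jar, one of three alike (one may be absent: None), 0.3 kg: amber glass 64 mm in diameter and 120 mm tall, on it a fixed flat white cap 62 mm in diameter and 30 mm tall, 150 mm in all; balances at mid-height, stands on foot or cap. Starts upright on the bench, right of the middle. Origin: centre of the foot's underside; z runs from foot to cap (down when inverted)
- jar2: closed round sample jar, one of three alike (one may be absent: None), 0.3 kg: amber glass 64 mm in diameter and 120 mm tall, on it a fixed flat white cap 62 mm in diameter and 30 mm tall, 150 mm in all; balances at mid-height, stands on foot or cap. Starts upright on the bench, right of the middle. Origin: centre of the foot's underside; z runs from foot to cap (down when inverted)
- lid: white flat lid lying loose on the carrier, 124 x 344 mm (x, y), 0.3 kg: a 5 mm plate with a 10 mm skirt under its edge that fits around the carrier's top with 3 mm of play; in the middle on top a black grip bar 16 mm wide (x), 90 mm long (y), 32 mm high. Origin: centre, at the skirt's lower edge; z up; top of plate at z = 15 mm, top of bar at z = 47 mm
- carrier: grey block fixed to the bench left of the middle, 110 x 330 mm (x, y), 40 mm high, with three round wells in a row at y = -110, 0 and +110 mm, each 71 mm in diameter (mouth chamfered 3 mm) and 32 mm deep; a jar in a well stands 118 mm out of the block. Origin: centre of its underside; z up
- well0 (a point): centre of the floor of the carrier's well at y = -110 mm, 8 mm above the bench; a jar fully home has its origin here. Axes as the carrier's
- well1 (a point): centre of the floor of the carrier's well at y = 0 mm, 8 mm above the bench; a jar fully home has its origin here. Axes as the carrier's
- well2 (a point): centre of the floor of the carrier's well at y = 110 mm, 8 mm above the bench; a jar fully home has its origin here. Axes as the carrier's
- tray: bystander: white compartment tray, 100 x 150 x 14 mm, beyond the work; leave alone. Origin: centre of underside
- slidebox: bystander: blue slide box, 90 x 170 x 34 mm, beyond the work; leave alone. Origin: centre of underside
- dishes: bystander: stack of two clear dishes, 90 mm in diameter, 44 mm high, beyond the work; leave alone. Origin: centre of underside

How it is judged:
By the outcome, as a careful person would: the job done as asked, in the order asked, and still so for the second after the job is handed in, with the robot touching nothing.
Of jar0, jar1, jar2 only 2 to 3 are there at a start; the rules pass over those that are not, and their reading is None.
At some moment in a run one of lid may be knocked a few centimetres aside while the robot is not near it.
It also fails if it takes over 210 s, if anything falls off the work surface, if the arm or the gripper's body presses on something with over 40 N, if the wrist force passes 120 N, or if a joint passes its speed limit or range.

### The arm

A 6-joint arm with a two-finger parallel gripper is mounted at the origin on the work surface. World frame = base frame: x ahead of the robot, y to its left, z up, the work surface at z = 0. Lengths are in m, angles in degrees, forces in N, time in s.
With the tool pointing down it reaches from about 0.375 to 0.9 m from the base axis. Payload 3.1 kg.
Tool frame: the origin (TCP) lies at the very end of the fingers, on their centre line; the grasp point (between the pads) lies 19 mm behind it; z points along the fingers, y is the direction in which the jaws open and shut (so a half turn about z gives the same grasp; the last joint's range is limited). The gripper opens to 87 mm and grips with 3 to 60 N. Pads are 19 mm wide; open, the fingers measure 117 mm over their backs; the gripper's body (75 mm by 190 mm) begins 51 mm behind the grasp point.
Start: joints at [55.892, 30.224, 82.088, -0, 67.689, -10.227], TCP at [0.253, 0.571, 0.223] pointing down, gripper open.
Joint ranges: [-176.69, 176.69], [-43.24, 126.21], [12.49, 139.97], [-82, 262], [0, 151.66], [-163.58, 163.58]. Speed limits (degrees/s): [159.86, 159.86, 180, 180, 180, 180].

### API

Orientations are given as a 3x3 rotation matrix whose columns are the frame's x, y, z axes.
In Python, from rig import read_state, capture, hand_in gives the robot as it stands. The module is installed in compiled form; this text tells all that it offers.
- The arm moves only by the tool send_rows, never from a script. Its argument "moves" is one flat list of numbers, 7 for each row, row after row: the turn, a rotation vector about the world's x, y, z in degrees, then the shift along the world's x, y, z in cm, then the gripper's target within -1 to 1 (fully open at 1, half-way at 0, shut at -1). In form: [rx, ry, rz, tx, ty, tz, hand, rx, ry, rz, tx, ty, tz, hand, ...]. A call has 1 to 20 rows; each row shifts and turns the commanded pose from where the row before left it; what a row does not reach is not made up. A row lasts 1/10 s, in which the tool goes at most 50 mm and 8.59 degrees, less where a joint would pass 70% of its speed; a pose out of reach is approached as far as the arm can. A call with a gripper value outside its range is refused whole. The fingers move at their own pace and stop on an object; the grip force is fixed at half the most. Time passes only in rows, so rows that do not move let the fingers close. It gives the time, the measured TCP pose, the force and the opening at its end, in the units of the state.
- read_state(): the state, without advancing time (a new reading comes with each control period).
- capture(name): name is "side" or "top"; returns a dict with "pixels" (480x640x3 uint8, red, green, blue), "vertical_fov" (degrees; the focal length in pixels is half the picture's height over the tangent of half this angle, whatever the lens; pixels are square), "cx", "cy" (the principal point, pixels), "rvec" (rotation vector, rad) and "tvec" (3), from world to camera coordinates, as OpenCV has them. Camera axes: x right, y down, z forward; pixel columns grow to the right and rows downward; lengths in m; the calibration is good to about 2 mm. A picture is of the moment at which its call begins. There is no depth.
- hand_in(): hands the job in, once; it reports no verdict.
The state is a dict: "time_s": time; "joint_positions": joint angles; "qvel": joint speeds; "tau": joint torques, N m; "position": TCP position; "tcp_rot": TCP orientation; "force": force on the tool from outside, world axes, zero at the start; "moment": the same for the moment, N m; "opening": opening from 0.0 (shut) to 1.0 (fully open).
Only numpy, scipy, OpenCV 4.12 (cv2) and the standard library are available. Lean on these libraries where they do the work, as an engineer would, in place of code of your own. Each camera call takes 0.05 s, during which the arm holds its last target.

## Working session

There is one attempt and no reset: what is moved stays moved. The work goes in short steps, Python scripts to look and compute and a tool call to move; the robot and the scene stay as the last step left them, time stands still between calls to the robot, and variables do not carry over. Pictures are saved under pics/ and viewed, and the job is handed in when it is done.

Besides the shell and the picture viewer there is one more tool, called after ">>>" as a command line: name --argument value ..., lists and objects as JSON in quotes. send_rows: Moves the arm, as the interface text tells. Its arguments: {"type":"object","properties":{"moves":{"type":"array","items":{"type":"number"}}},"required":["moves"]}

```bash
mkdir -p pics
cat > h.py <<'E'
import numpy as np,cv2
from rig import read_state,capture,hand_in
def snap(cam,name,scale=1):
    c=capture(cam); cv2.imwrite(f"pics/{name}.png",c["pixels"][:,:,::-1]); return c
def K(c):
    f=240/np.tan(np.radians(c["vertical_fov"]/2)); return np.array([[f,0,c["cx"]],[0,f,c["cy"]],[0,0,1.]])
def px2w(c,u,v,z):
    R,_=cv2.Rodrigues(np.array(c["rvec"],float)); t=np.array(c["tvec"],float).ravel()
    d=R.T@np.linalg.inv(K(c))@np.array([u,v,1.]); o=-R.T@t
    return o+d*(z-o[2])/d[2]
def w2px(c,p):
    return cv2.projectPoints(np.atleast_2d(np.array(p,float)),np.array(c["rvec"],float),np.array(c["tvec"],float),K(c),None)[0].reshape(-1,2)
E
python3 - <<'E'
from h import *
for n in("top","side"):
    c=snap(n,n+"0"); print(n,{k:v for k,v in c.items() if k!="pixels"}); R=cv2.Rodrigues(np.array(c["rvec"]))[0]; print(-R.T@np.array(c["tvec"]).ravel()); print(w2px(c,[[0.3,0,0],[0.6,0,0],[.6,.3,0],[.6,-.3,0]]))
s=read_state(); print(s)
E
```

```text
top {'vertical_fov': 44.999569929133564, 'cx': 313.1069896075316, 'cy': 231.8945294909259, 'rvec': array([ 2.14087694, -2.18929531,  0.10374604]), 'tvec': array([-0.05073103,  0.61854331,  1.22104535])}
[ 0.48854304 -0.07200846  1.27759997]
[[286.58079048 380.09803484]
 [284.2456678  241.77099005]
 [148.99593329 244.82467566]
 [419.87265501 238.70878677]]
side {'vertical_fov': 43.79736165022019, 'cx': 313.2904358311341, 'cy': 244.0277553962027, 'rvec': array([ 2.27659686, -0.60899832,  0.26837974]), 'tvec': array([-0.59237086,  0.22249017,  1.28221467])}
[ 0.12056155 -0.95538038  1.05697342]
[[170.46060357 295.11473947]
 [284.05017544 250.26600675]
 [233.94089418 185.35343716]
 [348.28013194 333.47078268]]
{'time_s': 0.1, 'joint_positions': array([ 5.58904573e+01,  3.02734611e+01,  8.21477949e+01, -2.91084211e-03,
        6.76885753e+01, -1.02278112e+01]), 'qvel': array([-0.02594959, -0.18630536, -0.10136583,  0.00337915,  0.00438039,
        0.0282158 ]), 'tau': array([ 3.77465749e-04, -4.40986240e+01, -1.77151698e+01,  6.35508145e-02,
        5.33925625e-02, -5.60200419e-05]), 'position': array([0.25265535, 0.57095063, 0.22167833]), 'tcp_rot': array([[-9.14390760e-01,  4.04831403e-01, -1.03604766e-03],
       [ 4.04832622e-01,  9.14389384e-01, -1.61349998e-03],
       [ 2.94155518e-04, -1.89479537e-03, -9.99998162e-01]]), 'force': array([0.19439949, 0.26412607, 0.21493192]), 'moment': array([-0.00012848,  0.0226722 , -0.02535531]), 'opening': 1.0019804135332193}
```

View pics/top0.png

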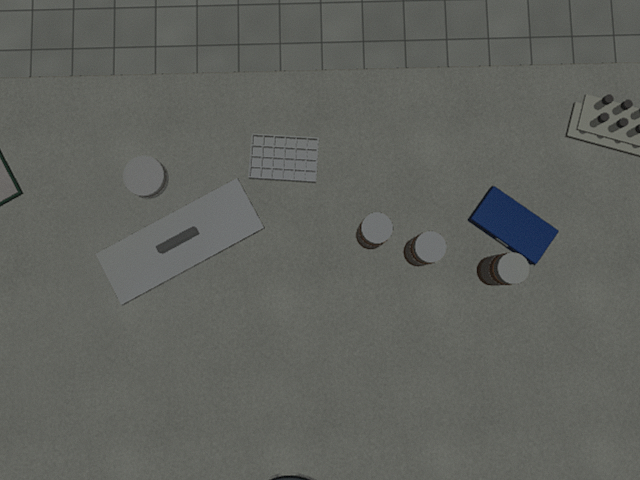

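View pics/side0.png

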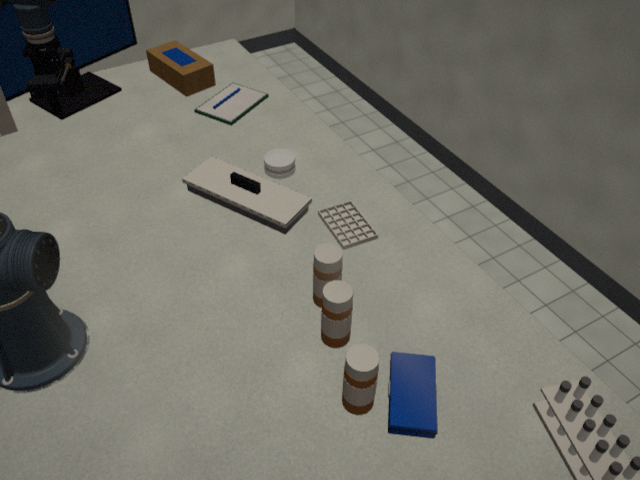

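The top view shows the lid with corners near (97,255), (238,180), (263,228), (122,303) and its bar at about (178,240). There are three jars, with caps at (377,228), (430,247) and (513,268). The tray, the dishes at (145,176) and the blue box lie beyond. The side view agrees.

Run:
```python
from h import *
c=capture("top"); im=c["pixels"].astype(int); g=im.mean(2)
print(w2px(c,[read_state()["position"]]))
m=(g>105).astype(np.uint8)
for thr in (110,125,140):
    n,l,st,ce=cv2.connectedComponentsWithStats((g>thr).astype(np.uint8))
    print(thr,[(st[i].tolist(),ce[i].round(1).tolist()) for i in range(1,n) if st[i][4]>300])
print(g[228,377],g[240,178],g[260,130],g[350,300])
s=capture("side");print(w2px(s,[read_state()["position"]]))
cv2.imwrite("pics/crop.png",cv2.resize(np.clip(im[150:320,80:560]*1.6,0,255).astype(np.uint8)[:,:,::-1],None,fx=1.65,fy=1.65,interpolation=cv2.INTER_CUBIC))
```

```text
[[-40.78634592 433.00856108]]
110 [([578, 95, 62, 48, 505], [605.5, 121.4]), ([568, 102, 72, 52, 340], [594.8, 134.6]), ([264, 138, 54, 13, 359], [291.3, 143.1]), ([263, 159, 54, 11, 378], [289.6, 164.3]), ([273, 170, 44, 11, 301], [294.4, 175.3]), ([99, 178, 164, 126, 5997], [187.8, 238.3]), ([362, 213, 30, 30, 677], [376.7, 227.5]), ([416, 231, 30, 31, 694], [430.3, 246.4]), ([498, 253, 31, 30, 593], [513.1, 268.1])]
125 []
140 []
112.66666666666667 67.33333333333333 108.0 96.33333333333333
[[ 63.21109038 103.82290268]]
```

View pics/crop.png

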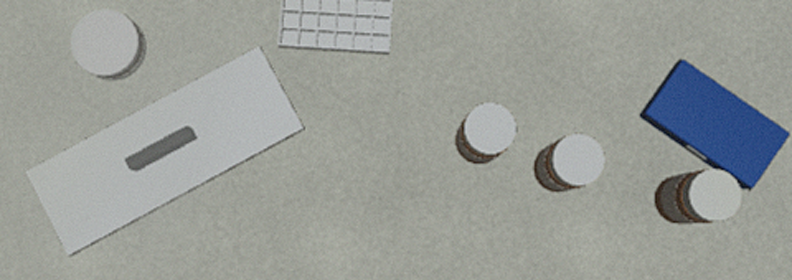

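```bash
cat >> h.py <<'E'
def lidfit(c,z=0.045,roi=(80,165,280,320)):
    g=cv2.GaussianBlur(c["pixels"].astype(np.float32).mean(2),(3,3),0)
    x0,y0,x1,y1=roi; m=np.zeros(g.shape,np.uint8); m[y0:y1,x0:x1]=(g[y0:y1,x0:x1]>105)
    m=cv2.morphologyEx(m,cv2.MORPH_OPEN,np.ones((5,5),np.uint8))
    n,l,st,ce=cv2.connectedComponentsWithStats(m); i=1+np.argmax(st[1:,4])
    k=cv2.findContours((l==i).astype(np.uint8),cv2.RETR_EXTERNAL,cv2.CHAIN_APPROX_NONE)[0]; k=max(k,key=len).reshape(-1,2)
    w=np.array([px2w(c,u,v,z)[:2] for u,v in k],np.float32)
    return cv2.minAreaRect(w*1000), cv2.boxPoints(cv2.minAreaRect(k.astype(np.float32)))
def caps(c,guess,z=0.15,r=20):
    g=cv2.GaussianBlur(c["pixels"].astype(np.float32).mean(2),(3,3),0); out=[]
    for u,v in guess:
        m=np.zeros(g.shape,np.uint8); cv2.circle(m,(u,v),r,1,-1); m=((g>103)&(m>0)).astype(np.uint8)
        m=cv2.morphologyEx(m,cv2.MORPH_OPEN,cv2.getStructuringElement(cv2.MORPH_ELLIPSE,(15,15)))
        k=max(cv2.findContours(m,cv2.RETR_EXTERNAL,cv2.CHAIN_APPROX_NONE)[0],key=len).reshape(-1,2)
        w=np.array([px2w(c,a,b,z)[:2] for a,b in k],np.float32)*1000
        out.append((cv2.minEnclosingCircle(w),cv2.fitEllipse(w)))
    return out
E
python3 - <<'E'
from h import *
c=capture("top")
print(lidfit(c)); 
for o in caps(c,[(377,228),(430,247),(513,268)]): print(o)
# bar
g=c["pixels"].astype(float).mean(2); m=np.zeros(g.shape,np.uint8); m[220:260,150:205]=g[220:260,150:205]<85
k=max(cv2.findContours(m,0,1)[0],key=len).reshape(-1,2); w=np.array([px2w(c,u,v,.077)[:2]*1000 for u,v in k],np.float32); print("bar",cv2.minAreaRect(w))
# bystanders approx
b=(c["pixels"][:,:,2].astype(int)-c["pixels"][:,:,0]>40).astype(np.uint8)
k=max(cv2.findContours(b,0,1)[0],key=len).reshape(-1,2); w=np.array([px2w(c,u,v,.034)[:2]*1000 for u,v in k],np.float32); print("box",cv2.minAreaRect(w),cv2.boxPoints(cv2.minAreaRect(w)))
print("dish",px2w(c,145,176,.044)); print("tray",[px2w(c,*p,.014)[:2].round(3) for p in((250,135),(319,136),(316,182),(249,180))])
# side check
s=capture("side"); gg=s["pixels"].astype(float)
for p in caps(c,[(377,228),(430,247),(513,268)]):
    x,y=np.array(p[1][0])/1000; print(w2px(s,[[x,y,0],[x,y,.15]]))
r=lidfit(c)[0]; bx=cv2.boxPoints(r)/1000; print(bx); print(w2px(s,[[*q,.045] for q in bx]))
E
```

```text
(((604.962890625, 222.94375610351562), (122.08869171142578, 341.937255859375), 27.433612823486328), array([[ 93.60929, 254.20135],
       [235.78868, 177.06146],
       [262.70895, 226.6792 ],
       [120.52956, 303.8191 ]], dtype=float32))
(((611.7154541015625, -190.28614807128906), 29.792211532592773), ((611.736572265625, -190.0409698486328), (57.094112396240234, 57.62373733520508), 105.6633529663086))
(((572.1651611328125, -294.3844299316406), 30.431856155395508), ((571.8204956054688, -293.5896911621094), (56.99015808105469, 58.74058151245117), 116.01439666748047))
(((525.8682861328125, -452.4021911621094), 29.651762008666992), ((525.8445434570312, -451.9178466796875), (55.46175765991211, 57.94844055175781), 145.13461303710938))
bar ((602.6202392578125, 218.8240966796875), (21.43349266052246, 91.68389129638672), 27.495698928833008)
box ((623.5667114257812, -497.9842529296875), (167.08676147460938, 87.40939331054688), 52.99702835083008) [[ 538.3828  -538.3984 ]
 [ 608.18835 -591.0063 ]
 [ 708.7506  -457.57013]
 [ 638.94507 -404.96222]]
dish [0.74602255 0.29694132 0.044     ]
tray [array([0.84 , 0.072]), array([ 0.834, -0.082]), array([ 0.73 , -0.073]), array([0.738, 0.075])]
[[327.07567712 298.47149995]
 [328.74870069 252.81902678]]
[[335.8725124  336.56356935]
 [338.41675019 291.23475555]]
[[357.89935604 401.2063982 ]
 [362.82003507 357.30145026]]
[[0.47201452 0.34656176]
 [0.629552   0.04307699]
 [0.7379113  0.09932575]
 [0.58037376 0.4028105 ]]
[[182.80322798 177.62389361]
 [285.86314975 223.0923001 ]
 [311.85867532 197.13769974]
 [211.30017371 155.61544013]]
```

>>> send_rows --moves '[0, 0, -3.2, 2.9, -2.9, -0.6, 1, 0, 0, -3.2, 2.9, -2.9, -0.6, 1, 0, 0, -3.2, 2.9, -2.9, -0.6, 1, 0, 0, -3.2, 2.9, -2.9, -0.6, 1, 0, 0, -3.2, 2.9, -2.9, -0.6, 1, 0, 0, -3.2, 2.9, -2.9, -0.6, 1, 0, 0, -3.2, 2.9, -2.9, -0.6, 1, 0, 0, -3.2, 2.9, -2.9, -0.6, 1, 0, 0, -3.2, 2.9, -2.9, -0.6, 1, 0, 0, -3.2, 2.9, -2.9, -0.6, 1, 0, 0, -3.2, 2.9, -2.9, -0.6, 1, 0, 0, -3.2, 2.9, -2.9, -0.6, 1, 0, 0, 0, 0, 0, 0, 1, 0, 0, 0, 0, 0, 0, 1]'

```text
time_s: 1.7
position: [0.6012, 0.2226, 0.15]
tcp_rot: [[-0.463, 0.886, -0.001], [0.886, 0.463, 0.0], [0.001, -0.001, -1.0]]
force: [-0.8, 0.1, -0.2]
opening: 0.997
```

```bash
cat >> h.py <<'E'
import json,os
def st():
    s=read_state(); open("log.jsonl","a").write(json.dumps(dict(q=list(map(float,s["joint_positions"])),p=list(map(float,s["position"])),R=np.array(s["tcp_rot"]).tolist()))+"\n")
    np.set_printoptions(suppress=True,precision=4)
    R=np.array(s["tcp_rot"]); print("t",round(s["time_s"],2),"q",np.round(s["joint_positions"],1),"p",np.round(s["position"],4),"y",R[:,1].round(3),"z",R[:,2].round(3),"F",np.round(s["force"],1),"op",round(s["opening"],3)); return s
E
python3 - <<'E'
from h import *
s=st(); c=snap("side","side1"); print(w2px(c,[s["position"]]))
E
```

```text
t 1.7 q [ 10.3  36.3  83.4   0.   60.4 -17.3] p [0.6012 0.2226 0.15  ] y [ 0.886  0.463 -0.001] z [-0.001  0.    -1.   ] F [-0.8  0.1 -0.2] op 0.997
[[242.0873 155.7044]]
```

View pics/side1.png

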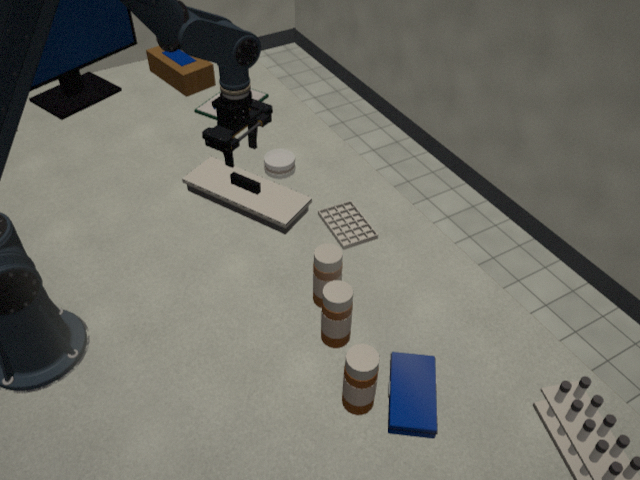

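>>> send_rows --moves '[0, 0, 0, 0.3, -0.1, -3, 1, 0, 0, 0, 0, 0, -3, 1, 0, 0, 0, 0, 0, -2, 1, 0, 0, 0, 0, 0, -1, 1, 0, 0, 0, 0, 0, -1, 1, 0, 0, 0, 0, 0, 0, 1]'

```text
time_s: 2.35
position: [0.6031, 0.2231, 0.0499]
tcp_rot: [[-0.466, 0.885, -0.002], [0.885, 0.466, -0.0], [0.001, -0.001, -1.0]]
force: [-0.5, -0.2, 0.3]
opening: 1.002
```

Run:
```python
from h import *
s=st(); c=snap("side","side2"); cv2.imwrite("pics/s2c.png",cv2.resize(c["pixels"][100:260,150:350,::-1],None,fx=3,fy=3))
```

```text
t 2.35 q [ 10.4  44.1  86.3   0.   49.7 -17.4] p [0.6031 0.2231 0.0499] y [ 0.885  0.466 -0.001] z [-0.002 -0.    -1.   ] F [-0.5 -0.2  0.3] op 1.002
```

View pics/s2c.png

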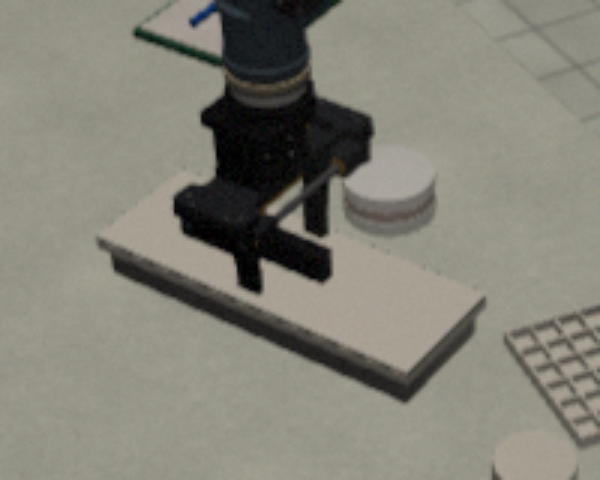

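The fingers straddle the bar, so I'll close and lift.

>>> send_rows --moves '[0, 0, 0, 0, 0, 0, -1, 0, 0, 0, 0, 0, 0, -1, 0, 0, 0, 0, 0, 0, -1, 0, 0, 0, 0, 0, 0, -1, 0, 0, 0, 0, 0, 0, -1, 0, 0, 0, 0, 0, 0, -1, 0, 0, 0, 0, 0, 0, -1, 0, 0, 0, 0, 0, 0, -1, 0, 0, 0, 0, 0, 0.5, -1, 0, 0, 0, 0, 0, 1, -1, 0, 0, 0, 0, 0, 1, -1, 0, 0, 0, 0, 0, 2, -1, 0, 0, 0, 0, 0, 2.5, -1, 0, 0, 0, 0, 0, 2.5, -1]'

```text
time_s: 3.8
position: [0.6033, 0.2224, 0.1466]
tcp_rot: [[-0.465, 0.885, -0.001], [0.885, 0.465, -0.0], [0.0, -0.001, -1.0]]
force: [0.9, -0.2, -4.1]
opening: 0.179
```

Run:
```python
from h import *
s=st(); c=snap("side","side3"); cv2.imwrite("pics/s3c.png",cv2.resize(c["pixels"][60:260,130:350,::-1],None,fx=2.8,fy=2.8))
```

```text
t 3.8 q [ 10.3  36.6  83.2  -0.   60.2 -17.4] p [0.6033 0.2224 0.1466] y [ 0.885  0.465 -0.001] z [-0.001 -0.    -1.   ] F [ 0.9 -0.2 -4.1] op 0.179
```

View pics/s3c.png

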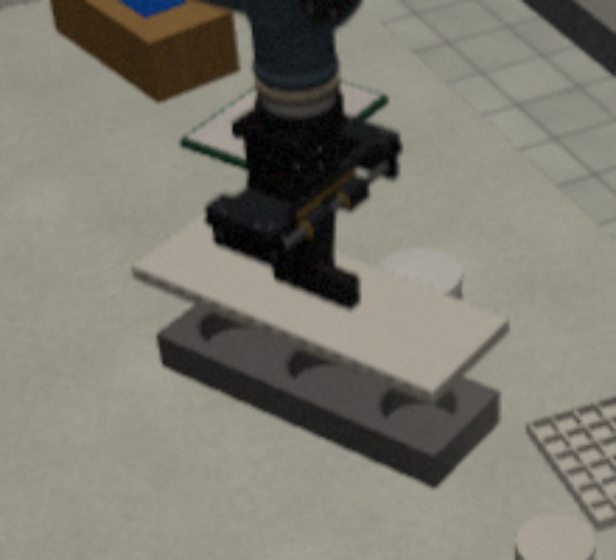

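>>> send_rows --moves '[0, 0, 5, -1.7, 1.5, 0, -1, 0, 0, 6.5, -2, 1.8, 0, -1, 0, 0, 6.5, -2, 1.8, 0, -1, 0, 0, 6.5, -2, 1.8, 0, -1, 0, 0, 6.5, -2, 1.8, 0, -1, 0, 0, 6.5, -2, 1.8, 0, -1, 0, 0, 6.5, -2, 1.8, 0, -1, 0, 0, 6.5, -2, 1.8, 0, -1, 0, 0, 6.5, -2, 1.8, 0, -1, 0, 0, 6.5, -2, 1.8, 0, -1, 0, 0, 6.5, -2, 1.8, 0, -1, 0, 0, 6.5, -2, 1.8, 0, -1, 0, 0, 6.5, -1.3, 1.3, 0, -1, 0, 0, 6.5, -0.7, 0.7, 0, -1, 0, 0, 0, 0, 0, -3, -1, 0, 0, 0, 0, 0, -3, -1, 0, 0, 0, 0, 0, -3, -1, 0, 0, 0, 0, 0, -2, -1, 0, 0, 0, 0, 0, -1, -1, 0, 0, 0, 0, 0, 0, -1]'

```text
time_s: 5.85
position: [0.3475, 0.4555, 0.0281]
tcp_rot: [[-0.889, -0.458, 0.001], [-0.458, 0.889, 0.0], [-0.001, -0.0, -1.0]]
force: [-1.5, -2.8, 13.2]
opening: 0.178
```

Run:
```python
from h import *
s=st(); c=snap("side","side4"); cv2.imwrite("pics/s4c.png",cv2.resize(c["pixels"][40:260,60:350,::-1],None,fx=2.7,fy=2.7))
```

```text
t 5.85 q [ 41.5  42.6  97.5  -0.1  39.9 -75.7] p [0.3475 0.4555 0.0281] y [-0.458  0.889 -0.   ] z [ 0.001  0.    -1.   ] F [-1.5 -2.8 13.2] op 0.178
```

View pics/s4c.png

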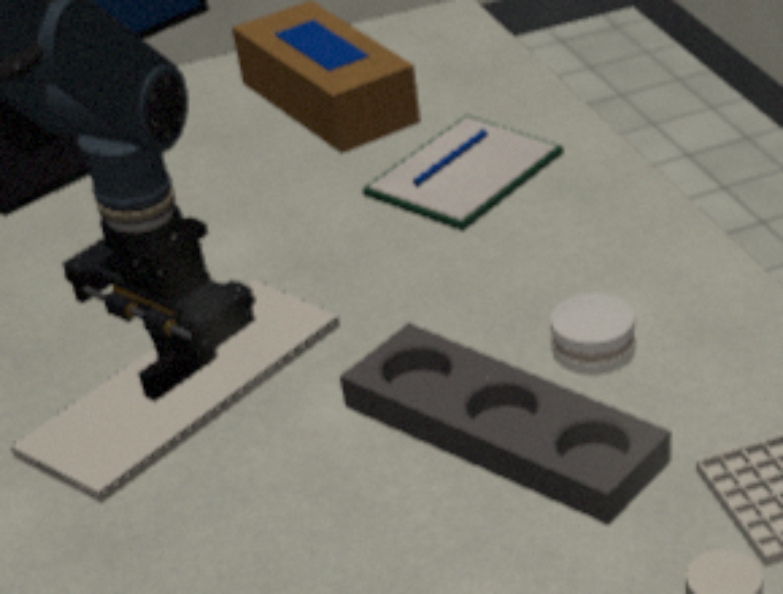

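>>> send_rows --moves '[0, 0, 0, 0, 0, 0, 1, 0, 0, 0, 0, 0, 0, 1, 0, 0, 0, 0, 0, 0, 1, 0, 0, 0, 0, 0, 0, 1, 0, 0, 0, 0, 0, 0, 1, 0, 0, 0, 0, 0, 0, 1, 0, 0, 0, 0, 0, 2, 1, 0, 0, 0, 0, 0, 4, 1, 0, 0, 0, 0, 0, 5, 1, 0, 0, 0, 0, 0, 5, 1, 0, 0, 0, 0, 0, 5, 1, 0, 0, 0, 0, 0, 5, 1, 0, 0, -4, 3, -4, 0, 1, 0, 0, -4, 3, -4, 0, 1, 0, 0, -4, 3, -4, 0, 1, 0, 0, -4, 3, -4, 0, 1]'

```text
time_s: 7.5
position: [0.4675, 0.294, 0.2857]
tcp_rot: [[-0.981, -0.193, 0.0], [-0.193, 0.981, 0.0], [-0.0, 0.0, -1.0]]
force: [1.0, 0.9, -0.0]
opening: 0.996
```

Run:
```python
from h import *
s=st(); c=snap("side","side5"); t=snap("top","top5")
cv2.imwrite("pics/both5.png",np.hstack([cv2.resize(c["pixels"][:,:,::-1],(400,300)),cv2.resize(t["pixels"][:,:,::-1],(400,300))]))
g=t["pixels"].astype(float).mean(2); print(g[240,190])
m=(cv2.GaussianBlur(g,(3,3),0)<75).astype(np.uint8); m[:,:90]=0; m[:,275:]=0; m[:170]=0; m[330:]=0
n,l,sts,ce=cv2.connectedComponentsWithStats(m); print([(sts[i].tolist(),ce[i].round(1)) for i in range(1,n) if sts[i][4]>50])
for z in(.04,):
    k=max(cv2.findContours(m,0,1)[0],key=cv2.contourArea).reshape(-1,2); w=np.array([px2w(t,u,v,z)[:2]*1000 for u,v in k],np.float32); print(cv2.minAreaRect(w),cv2.boxPoints(cv2.minAreaRect(w)))
```

```text
t 7.5 q [ 20.6  20.6  88.1   0.   71.3 -80.5] p [0.4675 0.294  0.2857] y [-0.193  0.981  0.   ] z [ 0.  0. -1.] F [ 1.   0.9 -0. ] op 0.996
70.0
[([144, 170, 24, 28, 125], array([159.3, 186.4])), ([90, 184, 171, 146, 10207], array([167. , 255.3]))]
((556.8377685546875, 246.3256072998047), (169.77267456054688, 420.2350769042969), 27.46784019470215) [[384.6038 393.6027]
 [578.4376  20.7408]
 [729.0717  99.0485]
 [535.238  471.9104]]
```

View pics/both5.png

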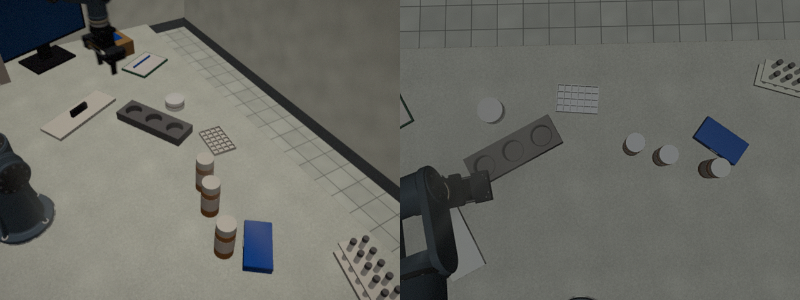

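View pics/top5.png

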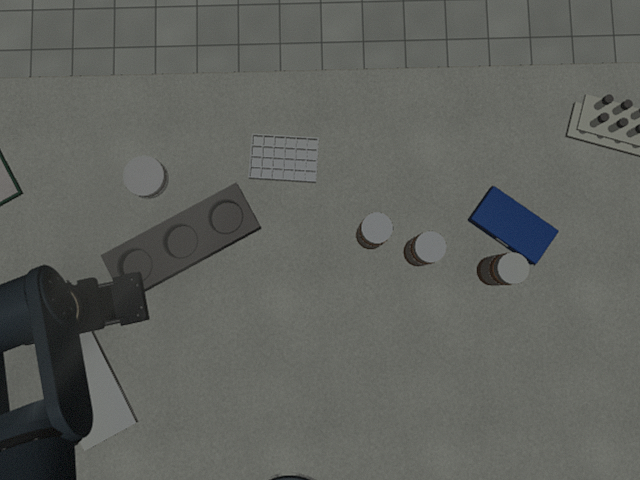

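>>> send_rows --moves '[0, 0, -2, 0, -4, 0.5, 1, 0, 0, -2, 0, -4, 0.5, 1, 0, 0, -2, 0, -4, 0.5, 1, 0, 0, -2, 0, -4, 0.5, 1, 0, 0, -2, 0, -4, 0.5, 1, 0, 0, -2, 0, -4, 0, 1, 0, 0, -2, 0, -4, 0, 1, 0, 0, -2, 0, -4, 0, 1, 0, 0, -2, 0, -4, 0, 1, 0, 0, -2, 0, -4, 0, 1, 0, -8, 0, 0, 0, 0, 1, 0, -8, 0, 0, 0, 0, 1, 0, -8, 0, 0, 0, 0, 1]'

```text
time_s: 8.9
position: [0.4672, -0.1043, 0.311]
tcp_rot: [[-0.901, 0.139, 0.412], [0.152, 0.988, -0.001], [-0.407, 0.062, -0.911]]
force: [0.4, 1.2, -0.3]
opening: 1.003
```

Run:
```python
from h import *
s=st()
t=snap("top","top6")
g=t["pixels"].astype(float).mean(2)
m=(cv2.GaussianBlur(g,(3,3),0)<75).astype(np.uint8); m[:,:90]=0; m[:,275:]=0; m[:170]=0; m[330:]=0
for i,k in enumerate(sorted(cv2.findContours(m,0,1)[0],key=cv2.contourArea)[-2:]):
    k=k.reshape(-1,2); w=np.array([px2w(t,u,v,.04)[:2]*1000 for u,v in k],np.float32); print(cv2.minAreaRect(w),cv2.boxPoints(cv2.minAreaRect(w)))
cv2.imwrite("pics/t6c.png",cv2.resize(np.clip(t["pixels"][160:320,80:290,::-1]*1.8,0,255).astype(np.uint8),None,fx=3.7,fy=3.7,interpolation=cv2.INTER_CUBIC))
```

```text
t 8.9 q [ -35.1    3.4  112.1   19.2   45.8 -127.5] p [ 0.4672 -0.1043  0.311 ] y [0.139 0.988 0.062] z [ 0.412 -0.001 -0.911] F [ 0.4  1.2 -0.3] op 1.003
((604.237060546875, 222.3504180908203), (79.74064636230469, 79.28709411621094), 63.14414978027344) [[550.858  204.6891]
 [621.5936 168.8714]
 [657.6161 240.0117]
 [586.8806 275.8294]]
((601.702880859375, 217.7113494873047), (112.76451110839844, 326.7138977050781), 27.338842391967773) [[476.5962 336.9287]
 [626.6401  46.7067]
 [726.8096  98.494 ]
 [576.7656 388.716 ]]
```

View pics/t6c.png

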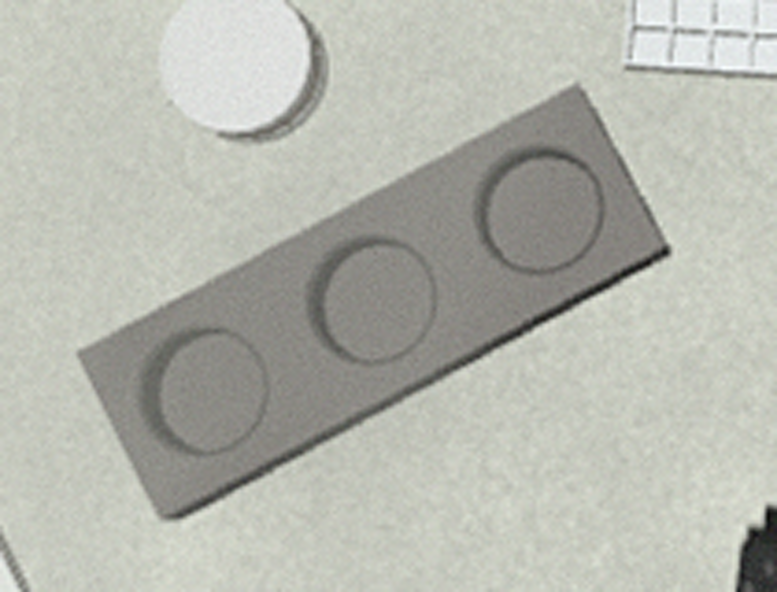

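```bash
cat >> h.py <<'E'
from scipy.spatial.transform import Rotation as Ro
from scipy.optimize import least_squares
def fkR(q):
    q=np.radians(q)
    return (Ro.from_euler('z',q[0])*Ro.from_euler('y',q[1]+q[2])*Ro.from_euler('z',q[3])*Ro.from_euler('y',q[4])*Ro.from_euler('z',q[5]))
def fkp(q,P):
    a1,b,h,L2,a3,d4,b4,a5,d6=P
    Q=np.radians(q)
    R1=Ro.from_euler('z',Q[0]);R2=R1*Ro.from_euler('y',Q[1]);R3=R2*Ro.from_euler('y',Q[2]);R4=R3*Ro.from_euler('z',Q[3]);R5=R4*Ro.from_euler('y',Q[4])
    return R1.apply([a1,b,h])+R2.apply([0,0,L2])+R3.apply([a3,0,d4])+R4.apply([0,b4,0])+R5.apply([a5,0,d6])
E
python3 - <<'E'
from h import *
L=[json.loads(l) for l in open("log.jsonl")]
for d in L: 
    M=fkR(d["q"]).as_matrix(); print(np.round(M.T@np.array(d["R"]),3).tolist())
f=lambda P:np.concatenate([fkp(d["q"],P)-d["p"] for d in L]+[1e-3*(np.array(P)-[0,.1,.3,.4,0,.4,0,0,.25])])
r=least_squares(f,[0,.1,.3,.4,0,.4,0,0,.25]); print(r.x.round(4),np.abs(r.fun[:-9]).max())
E
```

```text
[[0.0, -1.0, -0.0], [1.0, 0.0, 0.0], [-0.0, -0.0, 1.0]]
[[0.0, -1.0, -0.0], [1.0, 0.0, 0.0], [-0.0, -0.0, 1.0]]
[[0.0, -1.0, -0.0], [1.0, 0.0, 0.0], [-0.0, -0.0, 1.0]]
[[0.0, -1.0, -0.0], [1.0, 0.0, -0.0], [0.0, -0.0, 1.0]]
[[0.0, -1.0, -0.0], [1.0, 0.0, 0.0], [-0.0, -0.0, 1.0]]
[[0.0, -1.0, -0.0], [1.0, 0.0, 0.0], [-0.0, -0.0, 1.0]]
[0.0017 0.109  0.273  0.588  0.1141 0.3917 0.002  0.0017 0.3043] 2.8735413847777447e-06
```

```bash
cat >> h.py <<'E'
P0=np.array([0.0017,0.109,0.273,0.588,0.1141,0.3917,0.002,0.0017,0.3043])
LO=np.array([-176.69,-43.24,12.49,-82,0,-163.58]);HI=np.array([176.69,126.21,139.97,262,151.66,163.58])
def toolR(psi,roll=0,pitch=0):
    # z horizontal at azimuth psi, y horizontal (left of z) then roll about z; pitch: down
    p=np.radians(psi); z=np.array([np.cos(p),np.sin(p),0]); y=np.array([-np.sin(p),np.cos(p),0]); x=np.cross(y,z)
    return Ro.from_rotvec(np.radians(pitch)*y)*Ro.from_matrix(np.c_[x,y,z])*Ro.from_euler('z',roll,degrees=True)
def ik(p,R,P=P0,n=60,seed=None,rng=np.random.default_rng(0)):
    Rt=R*Ro.from_euler('z',-90,degrees=True); sols=[]
    f=lambda q:np.r_[(fkp(q,P)-p)*10,(Rt.inv()*fkR(q)).as_rotvec()]
    for i in range(n):
        q0=seed if (seed is not None) else rng.uniform(LO,HI)
        r=least_squares(f,np.clip(q0,LO+.01,HI-.01),bounds=(LO,HI),x_scale=50.,max_nfev=80)
        if np.abs(r.fun).max()<1e-4 and not any(np.abs(r.x-s).max()<1 for s in sols): sols.append(r.x)
        if seed is not None: break
    return sols
E
cat > plan.py <<'E'
from h import *
J={'A':(.6117,-.190),'B':(.572,-.2936),'C':(.5258,-.452)}
ca=np.radians(27.4); c0=np.array([.604,.2205])
for k in range(3): J['w%d'%k]=tuple(c0+(k-1)*.11*np.array([-np.sin(ca),np.cos(ca)]))
if __name__=="__main__":
  for n,j in J.items():
    for psi in ((-35,-20,-5,10) if n in "ABC" else (17,27.4,38)):
        z=.075 if n in "ABC" else .083
        d=np.array([np.cos(np.radians(psi)),np.sin(np.radians(psi)),0])
        p=np.r_[j,z]+.019*d
        for roll in(0,180):
            print(n,psi,roll,[s.round(0).astype(int).tolist() for s in ik(p,toolR(psi,roll),n=25)])
E
time python3 plan.py
```

```text
A -35 0 [[-20, 75, 119, 195, 104, 94]]
A -35 180 [[-20, 75, 119, 195, 104, -86]]
A -20 0 [[-33, 77, 122, 167, 109, 86]]
A -20 180 [[-33, 77, 122, 167, 109, -94]]
A -5 0 [[-44, 76, 121, 140, 103, 79]]
A -5 180 [[-44, 76, 121, 140, 103, -101]]
A 10 0 [[-51, 73, 116, 118, 94, 82]]
A 10 180 [[-51, 73, 116, 118, 94, -98]]
B -35 0 [[-38, 76, 121, 177, 108, 89]]
B -35 180 [[-38, 76, 121, 177, 108, -91]]
B -20 0 [[-50, 76, 121, 149, 105, 81]]
B -20 180 [[-50, 76, 121, 149, 105, -99]]
B -5 0 [[-59, 74, 117, 126, 97, 81]]
B -5 180 [[-59, 74, 117, 126, 97, -99]]
B 10 0 [[-64, 71, 110, 106, 90, 89]]
B 10 180 [[-64, 71, 110, 106, 90, -91]]
C -35 0 [[-60, 73, 115, 155, 97, 87]]
C -35 180 [[-60, 73, 115, 155, 97, -93]]
C -20 0 [[-68, 72, 112, 132, 92, 88]]
C -20 180 [[-68, 72, 112, 132, 92, -92]]
C -5 0 [[-73, 70, 105, 112, 88, 95]]
C -5 180 [[-73, 70, 105, 112, 88, -85]]
C 10 0 [[-75, 69, 95, 95, 89, 105]]
C 10 180 [[-75, 69, 95, 95, 89, -75]]
w0 17 0 [[-10, 74, 119, 152, 101, 84]]
w0 17 180 [[-10, 74, 119, 152, 101, -96]]
w0 27.4 0 [[-17, 73, 117, 135, 97, 83]]
w0 27.4 180 [[-17, 73, 117, 135, 97, -97]]
w0 38 0 [[-21, 71, 113, 121, 92, 87]]
w0 38 180 [[-21, 71, 113, 121, 92, -93]]
w1 17 0 [[5, 76, 122, 168, 108, 86]]
w1 17 180 [[5, 76, 122, 168, 108, -94]]
w1 27.4 0 [[-3, 75, 122, 148, 105, 81]]
w1 27.4 180 [[-3, 75, 122, 148, 105, -99]]
w1 38 0 [[-10, 74, 120, 132, 99, 80]]
w1 38 180 [[-10, 74, 120, 132, 99, -100]]
w2 17 0 [[23, 75, 121, 186, 106, 92]]
w2 17 180 [[23, 75, 121, 186, 106, -88]]
w2 27.4 0 [[14, 76, 123, 166, 109, 86]]
w2 27.4 180 [[14, 76, 123, 166, 109, -94]]
w2 38 0 [[6, 76, 123, 147, 105, 80]]
w2 38 180 [[6, 76, 123, 147, 105, -100]]
real	1m24.749s
user	1m19.638s
sys	0m0.316s
```

```bash
cat >> h.py <<'E'
def rows(qa,qb,n,P=P0,hand=1):
    pv=fkp(qa,P);Rv=fkR(qa); out=[]
    for i in range(1,n+1):
        q=qa+(qb-qa)*i/n; p=fkp(q,P);R=fkR(q)
        rv=np.degrees((R*Rv.inv()).as_rotvec()).round(1); t=((p-pv)*100).round(2)
        Rv=Ro.from_rotvec(np.radians(rv))*Rv; pv=pv+t/100
        out.append([*rv,*t,hand])
    return np.array(out),pv
E
python3 - <<'E'
from h import *; from plan import J
s=read_state(); qa=np.array(s["joint_positions"])
psi=-20; d=np.array([np.cos(np.radians(psi)),np.sin(np.radians(psi)),0])
for n in "BC":
  for z in(.28,.32):
    print(n,z,[x.round(1).tolist() for x in ik(np.r_[J[n],z]+.019*d,toolR(psi,180),n=25)])
sol=ik(np.r_[J['B'],.28]+.019*d,toolR(psi,180),n=1,seed=np.array([-50,60,115,140,90,-99.]))
print(sol)
if sol:
    qb=sol[0]; print(qa.round(1))
    for t in np.linspace(0,1,9):
        q=qa+(qb-qa)*t; print(q.round(0),fkp(q,P0).round(3),fkR(q).as_matrix()[:,2].round(2))
E
```

```text
B 0.28 [[-50.1, 46.5, 129.1, 149.8, 86.2, -87.8]]
B 0.32 [[-50.1, 39.8, 128.7, 149.4, 80.1, -84.2]]
C 0.28 [[-68.2, 45.4, 117.9, 130.5, 79.0, -77.4]]
C 0.32 [[-68.3, 40.0, 117.6, 129.5, 75.3, -72.9]]
[array([-50.08652193,  46.54284422, 129.11927576, 149.84212995,
        86.24746792, -87.82227423])]
[ -35.2    3.2  112.9   19.4   45.7 -127.8]
[ -35.    3.  113.   19.   46. -128.] [ 0.461 -0.101  0.307] [ 0.41  0.   -0.91]
[ -37.    9.  115.   36.   51. -123.] [ 0.474 -0.047  0.278] [ 0.42  0.25 -0.87]
[ -39.   14.  117.   52.   56. -118.] [ 0.499 -0.006  0.273] [ 0.48  0.45 -0.75]
[ -41.   19.  119.   68.   61. -113.] [0.534 0.012 0.285] [ 0.59  0.56 -0.58]
[ -43.   25.  121.   85.   66. -108.] [ 0.573 -0.002  0.303] [ 0.73  0.56 -0.39]
[ -45.   30.  123.  101.   71. -103.] [ 0.607 -0.048  0.318] [ 0.87  0.45 -0.21]
[-46.  36. 125. 117.  76. -98.] [ 0.627 -0.12   0.321] [ 0.97  0.23 -0.08]
[-48.  41. 127. 134.  81. -93.] [ 0.623 -0.208  0.308] [ 1.   -0.04 -0.01]
[-50.  47. 129. 150.  86. -88.] [ 0.59 -0.3   0.28] [ 0.94 -0.34  0.  ]
```

Run:
```python
from h import *
s=st(); qa=np.array(s["joint_positions"])
qb=np.array([-50.0865,46.543,129.119,149.842,86.2475,-87.822])
r,pv=rows(qa,qb,20); print(np.linalg.norm(r[:,:3],axis=1).max()); r[:,3:6]=r[:,3:6].round(1)
for x in r: print(",".join(f"{v:g}" for v in x),end=", ")
```

```text
t 8.95 q [ -35.2    3.2  112.9   19.4   45.7 -127.8] p [ 0.4612 -0.1009  0.3071] y [0.139 0.988 0.066] z [ 0.406  0.004 -0.914] F [-3.3  1.9 -1.4] op 1.002
9.960421677820673
8.6,0.5,-4.9,0.4,2.2,-1.5,1, 8.6,0.5,-5,0.6,2.2,-1.1,1, 8.4,0.5,-5.1,0.8,2,-0.6,1, 8.4,0.5,-5.2,1,1.7,-0.3,1, 8.3,0.5,-5.3,1.1,1.4,0.1,1, 8.2,0.4,-5.4,1.3,1,0.3,1, 8.1,0.3,-5.4,1.4,0.6,0.5,1, 8,0.2,-5.6,1.5,0.1,0.7,1, 7.8,0,-5.6,1.6,-0.4,0.8,1, 7.6,-0.1,-5.7,1.6,-0.9,0.8,1, 7.5,-0.2,-5.8,1.5,-1.4,0.7,1, 7.1,-0.4,-6,1.4,-1.9,0.6,1, 6.9,-0.6,-6.1,1.1,-2.4,0.4,1, 6.7,-0.7,-6.2,0.9,-2.8,0.2,1, 6.2,-0.8,-6.4,0.5,-3.2,-0.1,1, 5.9,-1,-6.6,0.2,-3.4,-0.3,1, 5.5,-1,-6.7,-0.3,-3.6,-0.6,1, 5,-1.1,-6.8,-0.7,-3.7,-0.8,1, 4.5,-1.1,-7,-1.2,-3.7,-1.1,1, 4.1,-1.1,-7.1,-1.7,-3.6,-1.3,1,
```

Run:
```python
from h import *
s=st(); qa=np.array(s["joint_positions"])
qb=np.array([-50.0865,46.543,129.119,149.842,86.2475,-87.822])
r,pv=rows(qa,(qa+qb)/2,13); print(np.linalg.norm(r[:,:3],axis=1).max()); r[:,3:6]=r[:,3:6].round(1)
for x in r: print(",".join(f"{v:g}" for v in x),end=", ")
```

```text
t 8.95 q [ -35.2    3.2  112.9   19.4   45.7 -127.8] p [ 0.4612 -0.1009  0.3071] y [0.139 0.988 0.066] z [ 0.406  0.004 -0.914] F [-3.3  1.9 -1.4] op 1.002
7.676587783644501
6.6,0.4,-3.8,0.3,1.7,-1.2,1, 6.6,0.3,-3.8,0.4,1.7,-0.9,1, 6.6,0.4,-3.9,0.5,1.6,-0.7,1, 6.5,0.4,-3.9,0.6,1.5,-0.4,1, 6.5,0.4,-4,0.7,1.3,-0.2,1, 6.4,0.4,-4.1,0.8,1.2,-0,1, 6.3,0.3,-4.1,0.9,0.9,0.2,1, 6.3,0.3,-4.1,1,0.7,0.3,1, 6.2,0.2,-4.2,1.1,0.4,0.4,1, 6.2,0.2,-4.2,1.2,0.2,0.5,1, 6,0.1,-4.3,1.2,-0.2,0.6,1, 6,0,-4.4,1.2,-0.5,0.6,1, 5.8,-0.1,-4.4,1.2,-0.8,0.6,1,
```

>>> send_rows --moves '[6.6, 0.4, -3.8, 0.3, 1.7, -1.2, 1, 6.6, 0.3, -3.8, 0.4, 1.7, -0.9, 1, 6.6, 0.4, -3.9, 0.5, 1.6, -0.7, 1, 6.5, 0.4, -3.9, 0.6, 1.5, -0.4, 1, 6.5, 0.4, -4, 0.7, 1.3, -0.2, 1, 6.4, 0.4, -4.1, 0.8, 1.2, 0, 1, 6.3, 0.3, -4.1, 0.9, 0.9, 0.2, 1, 6.3, 0.3, -4.1, 1, 0.7, 0.3, 1, 6.2, 0.2, -4.2, 1.1, 0.4, 0.4, 1, 6.2, 0.2, -4.2, 1.2, 0.2, 0.5, 1, 6, 0.1, -4.3, 1.2, -0.2, 0.6, 1, 6, 0, -4.4, 1.2, -0.5, 0.6, 1, 5.8, -0.1, -4.4, 1.2, -0.8, 0.6, 1, 0, 0, 0, 0, 0, 0, 1]'

```text
time_s: 10.35
position: [0.5787, -0.0073, 0.3077]
tcp_rot: [[-0.325, 0.603, 0.728], [0.784, -0.259, 0.564], [0.529, 0.754, -0.389]]
force: [-0.9, -0.1, -0.7]
opening: 0.998
```

Run:
```python
from h import *
s=st(); qa=np.array(s["joint_positions"])
print(fkp(qa,P0)-s["position"])
qb=np.array([-50.0865,46.543,129.119,149.842,86.2475,-87.822])
r,pv=rows(qa,qb,13); print(np.linalg.norm(r[:,:3],axis=1).max()); r[:,3:6]=r[:,3:6].round(1)
for x in r: print(",".join(f"{v:g}" for v in x),end=", ")
```

```text
t 10.35 q [ -42.9   24.4  119.3   83.1   66.3 -105.3] p [ 0.5787 -0.0073  0.3077] y [ 0.603 -0.259  0.754] z [ 0.728  0.564 -0.389] F [-0.9 -0.1 -0.7] op 0.998
[ 0.0001 -0.003   0.0016]
7.286288492778748
5.8,-0.3,-4.4,1.1,-0.9,0.5,1, 5.7,-0.3,-4.4,1,-1.2,0.4,1, 5.5,-0.4,-4.6,0.9,-1.6,0.4,1, 5.4,-0.5,-4.6,0.8,-1.8,0.2,1, 5.1,-0.6,-4.8,0.6,-2.1,0.1,1, 5,-0.6,-4.8,0.5,-2.3,-0,1, 4.7,-0.7,-5,0.2,-2.5,-0.2,1, 4.4,-0.7,-5.1,0,-2.6,-0.4,1, 4.2,-0.7,-5.2,-0.2,-2.7,-0.5,1, 3.9,-0.8,-5.3,-0.5,-2.8,-0.7,1, 3.7,-0.7,-5.4,-0.8,-2.8,-0.8,1, 3.3,-0.7,-5.5,-1.1,-2.8,-1,1, 3,-0.7,-5.6,-1.4,-2.7,-1.1,1,
```

>>> send_rows --moves '[5.8, -0.3, -4.4, 1.1, -0.9, 0.5, 1, 5.7, -0.3, -4.4, 1, -1.2, 0.4, 1, 5.5, -0.4, -4.6, 0.9, -1.6, 0.4, 1, 5.4, -0.5, -4.6, 0.8, -1.8, 0.2, 1, 5.1, -0.6, -4.8, 0.6, -2.1, 0.1, 1, 5, -0.6, -4.8, 0.5, -2.3, 0, 1, 4.7, -0.7, -5, 0.2, -2.5, -0.2, 1, 4.4, -0.7, -5.1, 0, -2.6, -0.4, 1, 4.2, -0.7, -5.2, -0.2, -2.7, -0.5, 1, 3.9, -0.8, -5.3, -0.5, -2.8, -0.7, 1, 3.7, -0.7, -5.4, -0.8, -2.8, -0.8, 1, 3.3, -0.7, -5.5, -1.1, -2.8, -1, 1, 3, -0.7, -5.6, -1.4, -2.7, -1.1, 1, 0, 0, 0, 0, 0, 0, 1, 0, 0, 0, 0, 0, 0, 1]'

```text
time_s: 11.85
position: [0.5902, -0.294, 0.278]
tcp_rot: [[0.001, -0.338, 0.941], [0.003, -0.941, -0.338], [1.0, 0.004, -0.0]]
force: [0.4, -0.1, 0.1]
opening: 0.998
```

```bash
cat >> h.py <<'E'
def fit():
    L=[json.loads(l) for l in open("log.jsonl")]
    f=lambda P:np.concatenate([fkp(d["q"],P)-d["p"] for d in L]+[1e-4*(np.array(P)-P0)])
    r=least_squares(f,P0); print(r.x.round(4),np.abs(r.fun[:-9]).max()); return r.x
def togo(target,psi,roll):
    "correction (rotvec deg world, cm) from measured to target grasp point"
    s=st(); R=Ro.from_matrix(s["tcp_rot"]); T=toolR(psi,roll); d=T.as_matrix()[:,2]
    rv=np.degrees((T*R.inv()).as_rotvec()); print("turn",rv.round(2),"shift cm",((np.array(target)+.019*d-s["position"])*100).round(2))
E
python3 - <<'E'
from h import *; from plan import J
togo([*J['B'],.28],-20,180); fit()
c=snap("side","side7"); t=snap("top","top7")
cv2.imwrite("pics/both7.png",np.hstack([cv2.resize(c["pixels"][:,:,::-1],(400,300)),cv2.resize(t["pixels"][:,:,::-1],(400,300))]))
E
```

```text
t 11.85 q [-50.3  46.9 129.5 149.4  86.9 -88.4] p [ 0.5902 -0.294   0.278 ] y [-0.338 -0.941  0.004] z [ 0.941 -0.338 -0.   ] F [ 0.4 -0.1  0.1] op 0.998
turn [ 0.2  -0.08 -0.24] shift cm [-0.03 -0.61  0.2 ]
[ 0.      0.111   0.2742  0.588   0.1141  0.3917 -0.      0.      0.3055] 2.966293877193493e-11
```

View pics/both7.png

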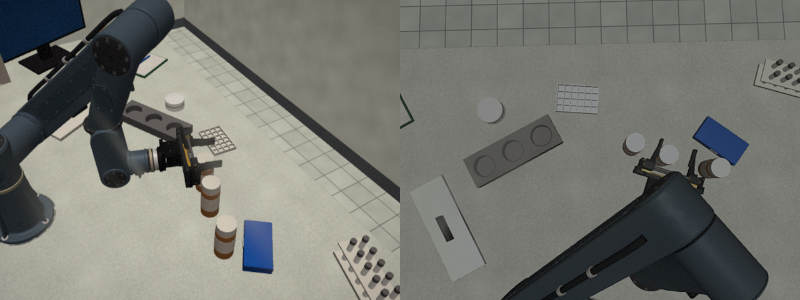

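>>> send_rows --moves '[0.2, 0, -0.2, 0, -0.6, 0, 1, 0, 0, 0, 0, 0, -3, 1, 0, 0, 0, 0, 0, -4, 1, 0, 0, 0, 0, 0, 0, 1, 0, 0, 0, 0, 0, 0, 1]'

```text
time_s: 12.45
position: [0.5891, -0.3014, 0.2073]
tcp_rot: [[0.002, -0.346, 0.938], [-0.003, -0.938, -0.346], [1.0, -0.002, -0.003]]
force: [-1.1, 0.8, 0.8]
opening: 1.001
```

```bash
sed -i 's/^P0=.*/P0=np.array([0,.111,.2742,.588,.1141,.3917,0,0,.3055])/' h.py
python3 - <<'E'
from h import *; from plan import J
togo([*J['B'],.075],-20,180)
c=snap("side","side8"); t=snap("top","top8")
cv2.imwrite("pics/b8.png",np.hstack([cv2.resize(c["pixels"][200:400,230:430,::-1],(400,400)),cv2.resize(np.clip(1.6*t["pixels"][180:300,360:480,::-1],0,255).astype(np.uint8),(400,400))]))
E
```

```text
t 12.45 q [-50.9  58.1 128.2 149.3  95.2 -93.1] p [ 0.5891 -0.3014  0.2073] y [-0.346 -0.938 -0.002] z [ 0.938 -0.346 -0.003] F [-1.1  0.8  0.8] op 1.001
turn [-0.18 -0.13  0.25] shift cm [  0.08   0.14 -13.23]
```

View pics/b8.png

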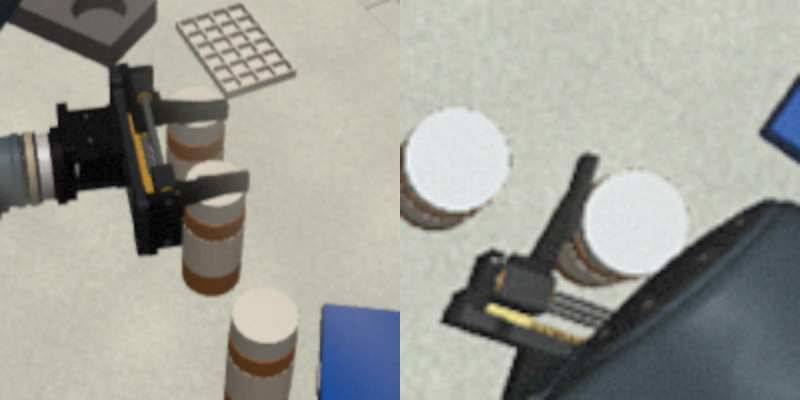

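>>> send_rows --moves '[0, 0, 0, 0.1, 0.1, -2, 1, 0, 0, 0, 0, 0, -4, 1, 0, 0, 0, 0, 0, -4, 1, 0, 0, 0, 0, 0, -2.2, 1, 0, 0, 0, 0, 0, -1, 1, 0, 0, 0, 0, 0, 0, 1, 0, 0, 0, 0, 0, 0, 1]'

```text
time_s: 13.25
position: [0.5903, -0.3008, 0.0786]
tcp_rot: [[-0.0, -0.346, 0.938], [0.001, -0.938, -0.346], [1.0, 0.001, 0.001]]
force: [0.0, -0.0, -0.2]
opening: 0.997
```

Run:
```python
from h import *; from plan import J
togo([*J['B'],.075],-20,180)
c=snap("side","side9"); t=snap("top","top9")
cv2.imwrite("pics/b9.png",np.hstack([cv2.resize(c["pixels"][200:400,230:430,::-1],(400,400)),cv2.resize(np.clip(1.6*t["pixels"][180:300,360:480,::-1],0,255).astype(np.uint8),(400,400))]))
```

```text
t 13.25 q [-50.6  75.9 121.6 148.5 105.1 -99.1] p [ 0.5903 -0.3008  0.0786] y [-0.346 -0.938  0.001] z [ 0.938 -0.346  0.001] F [ 0.  -0.  -0.2] op 0.997
turn [0.04 0.02 0.27] shift cm [-0.05  0.07 -0.36]
```

View pics/b9.png

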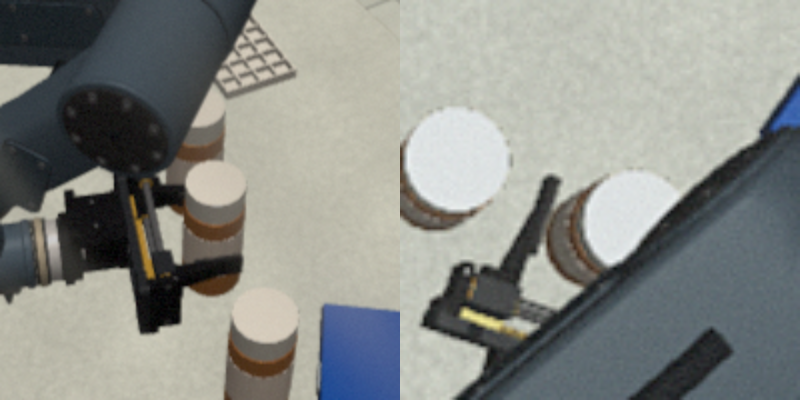

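>>> send_rows --moves '[0, 0, 0, 0, 0, -0.4, 1, 0, 0, 0, 0, 0, 0, -1, 0, 0, 0, 0, 0, 0, -1, 0, 0, 0, 0, 0, 0, -1, 0, 0, 0, 0, 0, 0, -1, 0, 0, 0, 0, 0, 0, -1, 0, 0, 0, 0, 0, 0, -1, 0, 0, 0, 0, 0, 1, -1, 0, 0, 0, 0, 0, 2, -1, 0, 0, 0, 0, 0, 3, -1, 0, 0, 0, 0, 0, 4, -1, 0, 0, 0, 0, 0, 4, -1, 0, 0, 0, 0, 0, 3.5, -1, 0, 0, 0, 0, 0, 2, -1, 0, 0, 0, 0, 0, 0, -1]'

```text
time_s: 14.85
position: [0.5893, -0.3001, 0.2697]
tcp_rot: [[0.001, -0.347, 0.938], [0.001, -0.938, -0.347], [1.0, 0.001, -0.001]]
force: [-0.6, 0.6, -3.8]
opening: 0.726
```

Run:
```python
from h import *; from plan import J
togo([*J['B'],.27],-20,180)
c=snap("side","side10"); cv2.imwrite("pics/b10.png",cv2.resize(c["pixels"][150:400,180:430,::-1],(600,600)))
```

```text
t 14.85 q [-50.6  48.2 129.2 149.7  87.7 -88.7] p [ 0.5893 -0.3001  0.2697] y [-0.347 -0.938  0.001] z [ 0.938 -0.347 -0.001] F [-0.6  0.6 -3.8] op 0.726
turn [ 0.06 -0.06  0.32] shift cm [ 0.05 -0.    0.03]
```

View pics/b10.png

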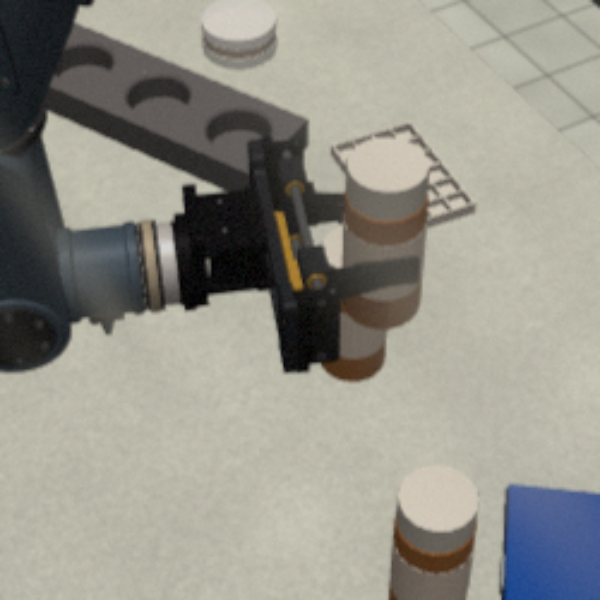

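>>> send_rows --moves '[8.05, -2.95, 0, 0, 0, 0, -1, 8.05, -2.95, 0, 0, 0, 0, -1, 8.05, -2.95, 0, 0, 0, 0, -1, 8.05, -2.95, 0, 0, 0, 0, -1, 8.05, -2.95, 0, 0, 0, 0, -1, 8.05, -2.95, 0, 0, 0, 0, -1, 8.05, -2.95, 0, 0, 0, 0, -1, 8.05, -2.95, 0, 0, 0, 0, -1, 8.05, -2.95, 0, 0, 0, 0, -1, 8.05, -2.95, 0, 0, 0, 0, -1, 8.05, -2.95, 0, 0, 0, 0, -1, 8.05, -2.95, 0, 0, 0, 0, -1, 8.05, -2.95, 0, 0, 0, 0, -1, 8.05, -2.95, 0, 0, 0, 0, -1, 8.05, -2.95, 0, 0, 0, 0, -1, 8.05, -2.95, 0, 0, 0, 0, -1, 8.05, -2.95, 0, 0, 0, 0, -1, 8.05, -2.95, 0, 0, 0, 0, -1, 8.05, -2.95, 0, 0, 0, 0, -1, 8.05, -2.95, 0, 0, 0, 0, -1]'

```text
time_s: 16.9
position: [0.5898, -0.3008, 0.2632]
tcp_rot: [[-0.051, 0.338, 0.94], [-0.13, 0.931, -0.342], [-0.99, -0.14, -0.003]]
force: [0.3, -0.2, -3.2]
opening: 0.729
```

Run:
```python
from h import *; from plan import J
togo([*J['B'],.27],-20,0)
```

```text
t 16.9 q [-50.9  49.1 129.  149.1  88.2  83. ] p [ 0.5898 -0.3008  0.2632] y [ 0.338  0.931 -0.14 ] z [ 0.94  -0.342 -0.003] F [ 0.3 -0.2 -3.2] op 0.729
turn [ 7.48 -2.91 -0.02] shift cm [0.01 0.07 0.68]
```

>>> send_rows --moves '[7.5, -2.8, 0, 0, 0, 0, -1, 0, 0, 0, 0, 0, 0, -1, 0, 0, 0, 0, 0, 0, -1]'

```text
time_s: 17.2
position: [0.5898, -0.3007, 0.2645]
tcp_rot: [[-0.003, 0.342, 0.94], [-0.01, 0.94, -0.342], [-1.0, -0.01, 0.0]]
force: [-0.9, -0.0, -4.2]
opening: 0.731
```

Run:
```python
from h import *; from plan import J
togo([*J['B'],.075],-20,0)
c=snap("side","side11"); cv2.imwrite("pics/b11.png",cv2.resize(c["pixels"][150:400,180:430,::-1],(600,600)))
```

```text
t 17.2 q [-50.9  49.  129.  149.1  88.3  90.4] p [ 0.5898 -0.3007  0.2645] y [ 0.342  0.94  -0.01 ] z [ 0.94  -0.342  0.   ] F [-0.9 -0.  -4.2] op 0.731
turn [ 0.54 -0.18  0.  ] shift cm [  0.     0.06 -18.95]
```

View pics/b11.png

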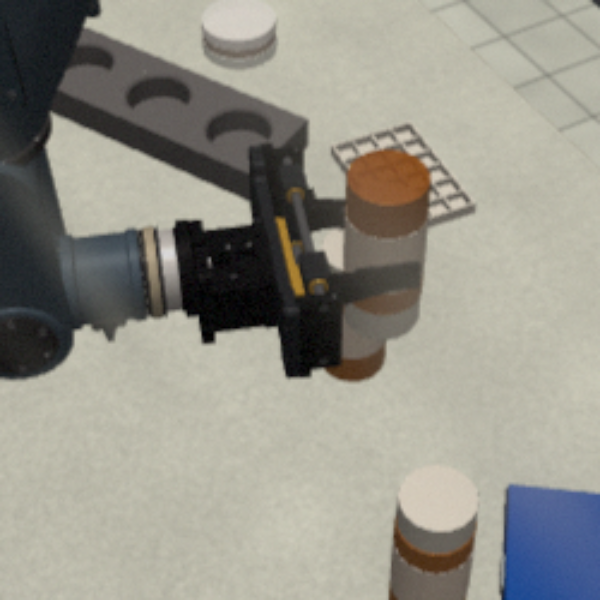

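>>> send_rows --moves '[0.5, -0.2, 0, 0, 0, -3, -1, 0, 0, 0, 0, 0, -4, -1, 0, 0, 0, 0, 0, -4, -1, 0, 0, 0, 0, 0, -4, -1, 0, 0, 0, 0, 0, -2, -1, 0, 0, 0, 0, 0, -1, -1, 0, 0, 0, 0, 0, 0, -1, 0, 0, 0, 0, 0, 0, -1]'

```text
time_s: 18.05
position: [0.59, -0.3006, 0.0875]
tcp_rot: [[0.005, 0.342, 0.94], [-0.002, 0.94, -0.342], [-1.0, 0.0, 0.005]]
force: [0.0, 0.3, -3.5]
opening: 0.725
```

Run:
```python
from h import *; from plan import J
togo([*J['B'],.0755],-20,0)
```

```text
t 18.05 q [-50.8  75.  122.2 147.9 105.   81. ] p [ 0.59   -0.3006  0.0875] y [0.342 0.94  0.   ] z [ 0.94  -0.342  0.005] F [ 0.   0.3 -3.5] op 0.725
turn [ 0.09  0.29 -0.01] shift cm [-0.01  0.05 -1.2 ]
```

>>> send_rows --moves '[0, 0, 0, 0, 0, -0.6, -1, 0, 0, 0, 0, 0, -0.4, -1, 0, 0, 0, 0, 0, -0.2, -1, 0, 0, 0, 0, 0, 0, -1]'

```text
time_s: 18.45
position: [0.5904, -0.3007, 0.0788]
tcp_rot: [[0.014, 0.341, 0.94], [-0.006, 0.94, -0.341], [-1.0, -0.001, 0.015]]
force: [-0.9, 1.2, 6.3]
opening: 0.722
```

>>> send_rows --moves '[0, 0, 0, 0, 0, 0, 1, 0, 0, 0, 0, 0, 0, 1, 0, 0, 0, 0, 0, 0, 1, 0, 0, 0, 0, 0, 0, 1, 0, 0, 0, 0, 0, 0, 1]'

```text
time_s: 18.95
position: [0.5899, -0.3005, 0.0744]
tcp_rot: [[0.004, 0.342, 0.94], [-0.0, 0.94, -0.342], [-1.0, 0.001, 0.004]]
force: [-0.5, -0.4, 0.5]
opening: 0.987
```

Run:
```python
from h import *; from plan import J
togo([*J['B'],.0755],-20,0)
c=snap("side","side12"); cv2.imwrite("pics/b12.png",cv2.resize(c["pixels"][150:400,180:430,::-1],(600,600)))
```

```text
t 18.95 q [-50.8  76.5 121.3 147.8 105.4  80.7] p [ 0.5899 -0.3005  0.0744] y [0.342 0.94  0.001] z [ 0.94  -0.342  0.004] F [-0.5 -0.4  0.5] op 0.987
turn [ 0.02  0.24 -0.02] shift cm [-0.01  0.04  0.11]
```

View pics/b12.png

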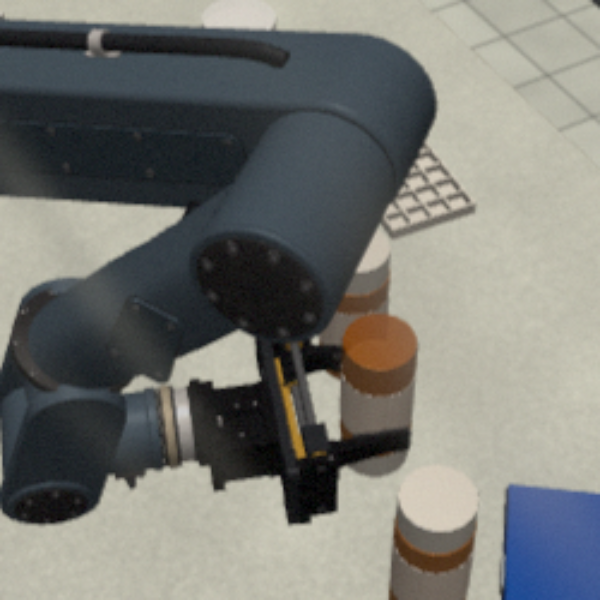

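>>> send_rows --moves '[0, 0, 0, 0, 0, 2, 1, 0, 0, 0, 0, 0, 4, 1, 0, 0, 0, 0, 0, 5, 1, 0, 0, 0, 0, 0, 5, 1, 0, 0, 0, 0, 0, 3.6, 1, 0, 0, 0, -0.9, -3.2, 0, 1, 0, 0, 0, -0.9, -3.2, 0, 1, 0, 0, 0, -0.9, -3.2, 0, 1, 0, 0, 0, -0.9, -3.2, 0, 1, 0, 0, 0, -1, -3, 0, 1, 0, 0, 0, 0, 0, 0, 1, 0, 0, 0, 0, 0, 0, 1]'

```text
time_s: 20.2
position: [0.5434, -0.4589, 0.2704]
tcp_rot: [[0.004, 0.342, 0.94], [-0.0, 0.94, -0.342], [-1.0, 0.001, 0.004]]
force: [0.3, 0.6, 0.6]
opening: 1.0
```

Run:
```python
from h import *; from plan import J
togo([*J['C'],.075],-20,0)
c=snap("side","side13"); cv2.imwrite("pics/b13.png",cv2.resize(c["pixels"][200:480,180:460,::-1],(600,600)))
```

```text
t 20.2 q [-68.8  46.7 117.7 130.2  80.1 101.8] p [ 0.5434 -0.4589  0.2704] y [0.342 0.94  0.001] z [ 0.94  -0.342  0.004] F [0.3 0.6 0.6] op 1.0
turn [0.02 0.23 0.02] shift cm [  0.03   0.04 -19.54]
```

View pics/b13.png

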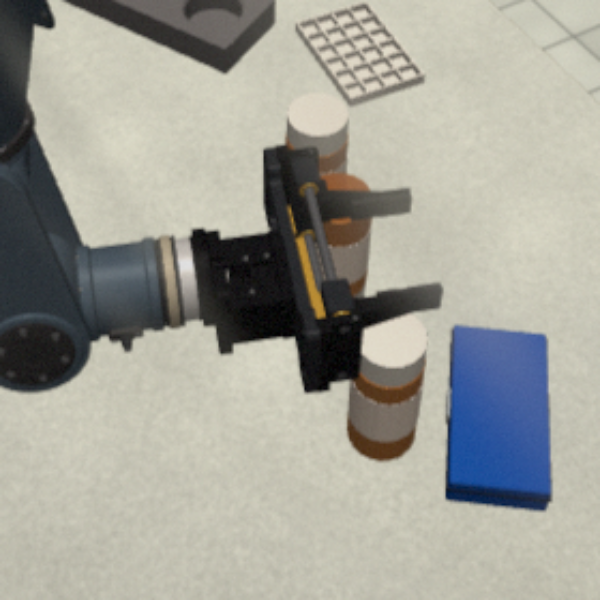

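>>> send_rows --moves '[0, 0.2, 0, 0, 0, -4, 1, 0, 0, 0, 0, 0, -4, 1, 0, 0, 0, 0, 0, -4, 1, 0, 0, 0, 0, 0, -4, 1, 0, 0, 0, 0, 0, -2.5, 1, 0, 0, 0, 0, 0, -1, 1, 0, 0, 0, 0, 0, 0, 1, 0, 0, 0, 0, 0, 0, 1]'

```text
time_s: 21.05
position: [0.5444, -0.4577, 0.0767]
tcp_rot: [[0.002, 0.341, 0.94], [-0.001, 0.94, -0.341], [-1.0, -0.0, 0.002]]
force: [0.1, -0.5, 0.9]
opening: 0.998
```

Run:
```python
from h import *; from plan import J
togo([*J['C'],.075],-20,0)
c=snap("side","side14"); cv2.imwrite("pics/b14.png",cv2.resize(c["pixels"][200:480,180:460,::-1],(500,500)))
```

```text
t 21.05 q [-68.7  71.4 111.6 131.2  92.1  87.7] p [ 0.5444 -0.4577  0.0767] y [ 0.341  0.94  -0.   ] z [ 0.94  -0.341  0.002] F [ 0.1 -0.5  0.9] op 0.998
turn [ 0.03  0.09 -0.08] shift cm [-0.07 -0.08 -0.17]
```

View pics/b14.png

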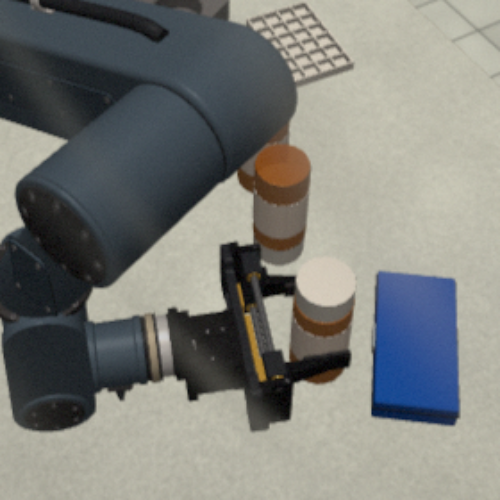

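>>> send_rows --moves '[0, 0, 0, 0, 0, 0, -1, 0, 0, 0, 0, 0, 0, -1, 0, 0, 0, 0, 0, 0, -1, 0, 0, 0, 0, 0, 0, -1, 0, 0, 0, 0, 0, 0, -1, 0, 0, 0, 0, 0, 0, -1, 0, 0, 0, 0, 0, 1, -1, 0, 0, 0, 0, 0, 3, -1, 0, 0, 0, 0, 0, 4, -1, 0, 0, 0, 0, 0, 4, -1, 0, 0, 0, 0, 0, 4, -1, 0, 0, 0, 0, 0, 3, -1, 0, 0, 0, 0, 0, 0, -1]'

```text
time_s: 22.4
position: [0.5437, -0.4583, 0.2698]
tcp_rot: [[0.002, 0.342, 0.94], [-0.005, 0.94, -0.342], [-1.0, -0.004, 0.004]]
force: [0.7, 0.2, -3.8]
opening: 0.731
```

>>> send_rows --moves '[-8.05, 2.95, 0, 0, 0, 0, -1, -8.05, 2.95, 0, 0, 0, 0, -1, -8.05, 2.95, 0, 0, 0, 0, -1, -8.05, 2.95, 0, 0, 0, 0, -1, -8.05, 2.95, 0, 0, 0, 0, -1, -8.05, 2.95, 0, 0, 0, 0, -1, -8.05, 2.95, 0, 0, 0, 0, -1, -8.05, 2.95, 0, 0, 0, 0, -1, -8.05, 2.95, 0, 0, 0, 0, -1, -8.05, 2.95, 0, 0, 0, 0, -1, -8.05, 2.95, 0, 0, 0, 0, -1, -8.05, 2.95, 0, 0, 0, 0, -1, -8.05, 2.95, 0, 0, 0, 0, -1, -8.05, 2.95, 0, 0, 0, 0, -1, -8.05, 2.95, 0, 0, 0, 0, -1, -8.05, 2.95, 0, 0, 0, 0, -1, -8.05, 2.95, 0, 0, 0, 0, -1, -8.05, 2.95, 0, 0, 0, 0, -1, -8.05, 2.95, 0, 0, 0, 0, -1, -8.05, 2.95, 0, 0, 0, 0, -1]'

```text
time_s: 24.4
position: [0.5436, -0.4584, 0.2626]
tcp_rot: [[-0.044, -0.345, 0.938], [-0.138, -0.928, -0.347], [0.989, -0.144, -0.007]]
force: [0.3, -0.1, -3.0]
opening: 0.732
```

>>> send_rows --moves '[-8, 2.9, 0, 0, 0, 0, -1, 0, 0, 0, 0, 0, 0, -1, 0, 0, 0, 0, 0, 0, -1]'

```text
time_s: 24.7
position: [0.5438, -0.4585, 0.2638]
tcp_rot: [[0.001, -0.347, 0.938], [-0.006, -0.938, -0.347], [1.0, -0.005, -0.003]]
force: [0.5, -0.4, -3.0]
opening: 0.73
```

Run:
```python
from h import *; from plan import J
togo([*J['C'],.0755],-20,180)
c=snap("side","side15"); cv2.imwrite("pics/b15.png",cv2.resize(c["pixels"][200:480,180:460,::-1],(500,500)))
```

```text
t 24.7 q [-68.6  47.3 117.9 130.7  80.  -78.6] p [ 0.5438 -0.4585  0.2638] y [-0.347 -0.938 -0.005] z [ 0.938 -0.347 -0.003] F [ 0.5 -0.4 -3. ] op 0.73
turn [-0.34 -0.09  0.31] shift cm [ -0.01  -0.   -18.83]
```

View pics/b15.png

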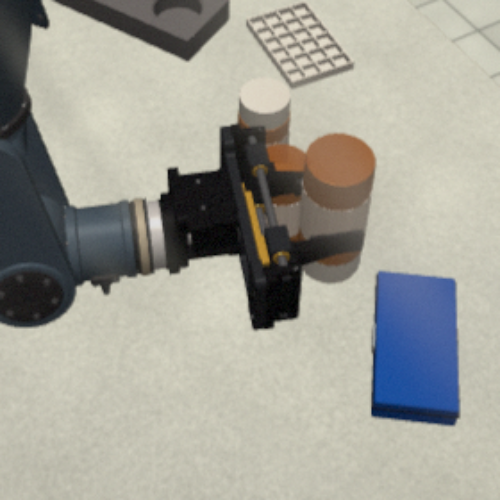

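>>> send_rows --moves '[-0.3, 0, 0.3, 0, 0, -4, -1, 0, 0, 0, 0, 0, -4, -1, 0, 0, 0, 0, 0, -4, -1, 0, 0, 0, 0, 0, -3, -1, 0, 0, 0, 0, 0, -2, -1, 0, 0, 0, 0, 0, -0.7, -1, 0, 0, 0, 0, 0, 0, -1, 0, 0, 0, 0, 0, -0.5, -1, 0, 0, 0, 0, 0, -0.3, -1, 0, 0, 0, 0, 0, -0.2, -1, 0, 0, 0, 0, 0, 0, -1]'

```text
time_s: 25.85
position: [0.544, -0.4587, 0.0791]
tcp_rot: [[-0.0, -0.342, 0.94], [0.006, -0.94, -0.342], [1.0, 0.005, 0.002]]
force: [-0.4, -0.7, -3.5]
opening: 0.727
```

>>> send_rows --moves '[0, 0, 0, 0, 0, -0.2, -1, 0, 0, 0, 0, 0, -0.2, -1, 0, 0, 0, 0, 0, 0, -1]'

```text
time_s: 26.15
position: [0.544, -0.4585, 0.0744]
tcp_rot: [[0.0, -0.342, 0.94], [0.005, -0.94, -0.342], [1.0, 0.005, 0.001]]
force: [0.3, -0.3, -3.0]
opening: 0.721
```

>>> send_rows --moves '[0, 0, 0, 0, 0, -0.2, -1, 0, 0, 0, 0, 0, 0, -1, 0, 0, 0, 0, 0, 0, -1]'

```text
time_s: 26.45
position: [0.5442, -0.4586, 0.074]
tcp_rot: [[-0.003, -0.341, 0.94], [0.007, -0.94, -0.341], [1.0, 0.005, 0.005]]
force: [1.9, 0.3, 2.7]
opening: 0.727
```

>>> send_rows --moves '[0, 0, 0, 0, 0, 0, 1, 0, 0, 0, 0, 0, 0, 1, 0, 0, 0, 0, 0, 0, 1, 0, 0, 0, 0, 0, 0, 1, 0, 0, 0, 0, 0, 0, 1, 0, 0, 0, 0, 0, 2, 1, 0, 0, 0, 0, 0, 4, 1, 0, 0, 0, 0, 0, 5, 1, 0, 0, 0, 0, 0, 5, 1, 0, 0, 0, 0, 0, 3.6, 1, 0, 0, 0, 1, 3, 0, 1, 0, 0, 0, 1.2, 3.8, 0, 1, 0, 0, 0, 1.2, 3.8, 0, 1, 0, 0, 0, 1.2, 3.8, 0, 1, 0, 0, 0, 1.2, 3.8, 0, 1, 0, 0, 0, 1.2, 3.8, 0, 1, 0, 0, 0, 0.8, 2.2, 0, 1, 0, 0, 0, 0.8, 2, 0, 1, 0, 0, 0, 0, 0, 0, 1, 0, 0, 0, 0, 0, 0, 1]'

```text
time_s: 28.45
position: [0.6301, -0.1961, 0.2686]
tcp_rot: [[0.0, -0.341, 0.94], [0.005, -0.94, -0.341], [1.0, 0.005, 0.002]]
force: [0.1, -0.8, -0.4]
opening: 0.997
```

Run:
```python
from h import *; from plan import J
togo([*J['A'],.075],-20,180)
c=snap("side","side16"); cv2.imwrite("pics/b16.png",cv2.resize(c["pixels"][150:480,150:480,::-1],(560,560)))
```

```text
t 28.45 q [-33.2  48.7 129.9 166.7  88.7 -89.9] p [ 0.6301 -0.1961  0.2686] y [-0.341 -0.94   0.005] z [ 0.94  -0.341  0.002] F [ 0.1 -0.8 -0.4] op 0.997
turn [ 0.29 -0.01 -0.07] shift cm [ -0.05  -0.04 -19.36]
```

View pics/b16.png

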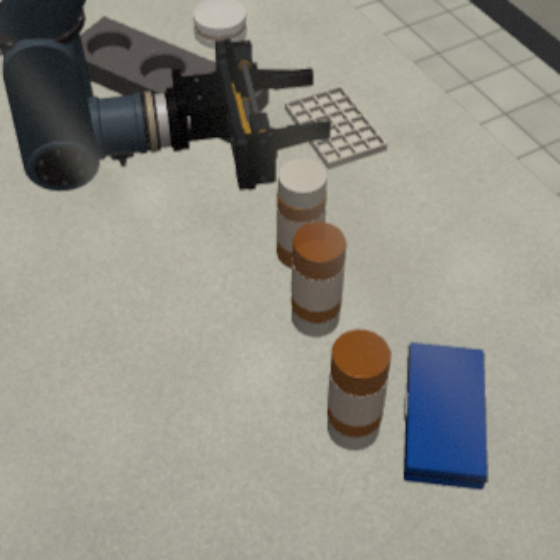

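>>> send_rows --moves '[0.3, 0, 0, 0, 0, -4, 1, 0, 0, 0, 0, 0, -4, 1, 0, 0, 0, 0, 0, -4, 1, 0, 0, 0, 0, 0, -4, 1, 0, 0, 0, 0, 0, -2.3, 1, 0, 0, 0, 0, 0, -1, 1, 0, 0, 0, 0, 0, 0, 1, 0, 0, 0, 0, 0, 0, 1]'

```text
time_s: 29.3
position: [0.6297, -0.1974, 0.0767]
tcp_rot: [[-0.001, -0.343, 0.939], [0.0, -0.939, -0.343], [1.0, -0.0, 0.001]]
force: [-0.2, 0.3, 0.2]
opening: 1.0
```

Run:
```python
from h import *; from plan import J
togo([*J['A'],.075],-20,180)
c=snap("side","side17"); cv2.imwrite("pics/b17.png",cv2.resize(c["pixels"][150:480,150:480,::-1],(560,560)))
```

```text
t 29.3 q [-33.3  76.6 122.3 166.  108.4 -94.5] p [ 0.6297 -0.1974  0.0767] y [-0.343 -0.939 -0.   ] z [ 0.939 -0.343  0.001] F [-0.2  0.3  0.2] op 1.0
turn [0.01 0.05 0.06] shift cm [-0.01  0.09 -0.17]
```

View pics/b17.png

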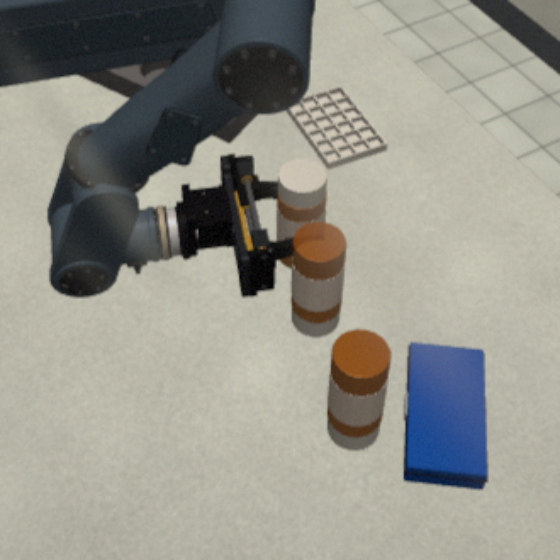

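>>> send_rows --moves '[0, 0, 0, 0, 0, 0, -1, 0, 0, 0, 0, 0, 0, -1, 0, 0, 0, 0, 0, 0, -1, 0, 0, 0, 0, 0, 0, -1, 0, 0, 0, 0, 0, 0, -1, 0, 0, 0, 0, 0, 0, -1, 0, 0, 0, 0, 0, 1, -1, 0, 0, 0, 0, 0, 3, -1, 0, 0, 0, 0, 0, 4, -1, 0, 0, 0, 0, 0, 4, -1, 0, 0, 0, 0, 0, 4, -1, 0, 0, 0, 0, 0, 3, -1, 0, 0, 0, 0, 0, 0, -1]'

```text
time_s: 30.65
position: [0.629, -0.1959, 0.2698]
tcp_rot: [[-0.003, -0.342, 0.94], [0.002, -0.94, -0.342], [1.0, 0.001, 0.003]]
force: [-0.4, 0.5, -5.0]
opening: 0.726
```

>>> send_rows --moves '[8.05, -2.95, 0, 0, 0, 0, -1, 8.05, -2.95, 0, 0, 0, 0, -1, 8.05, -2.95, 0, 0, 0, 0, -1, 8.05, -2.95, 0, 0, 0, 0, -1, 8.05, -2.95, 0, 0, 0, 0, -1, 8.05, -2.95, 0, 0, 0, 0, -1, 8.05, -2.95, 0, 0, 0, 0, -1, 8.05, -2.95, 0, 0, 0, 0, -1, 8.05, -2.95, 0, 0, 0, 0, -1, 8.05, -2.95, 0, 0, 0, 0, -1, 8.05, -2.95, 0, 0, 0, 0, -1, 8.05, -2.95, 0, 0, 0, 0, -1, 8.05, -2.95, 0, 0, 0, 0, -1, 8.05, -2.95, 0, 0, 0, 0, -1, 8.05, -2.95, 0, 0, 0, 0, -1, 8.05, -2.95, 0, 0, 0, 0, -1, 8.05, -2.95, 0, 0, 0, 0, -1, 8.05, -2.95, 0, 0, 0, 0, -1, 8.05, -2.95, 0, 0, 0, 0, -1, 8.05, -2.95, 0, 0, 0, 0, -1]'

```text
time_s: 32.65
position: [0.6296, -0.1966, 0.2622]
tcp_rot: [[-0.055, 0.343, 0.938], [-0.13, 0.929, -0.347], [-0.99, -0.141, -0.006]]
force: [0.3, -0.3, -3.4]
opening: 0.73
```

>>> send_rows --moves '[8, -2.9, 0, 0, 0, 0, -1, 0, 0, 0, 0, 0, 0, -1, 0, 0, 0, 0, 0, 0, -1]'

```text
time_s: 32.95
position: [0.6297, -0.1966, 0.2635]
tcp_rot: [[-0.005, 0.347, 0.938], [-0.001, 0.938, -0.347], [-1.0, -0.003, -0.004]]
force: [0.4, -0.5, -3.4]
opening: 0.729
```

Run:
```python
from h import *; from plan import J
togo([*J['A'],.0755],-20,0)
c=snap("side","side18"); cv2.imwrite("pics/b18.png",cv2.resize(c["pixels"][150:480,150:480,::-1],(560,560)))
```

```text
t 32.95 q [-33.   49.2 129.9 167.3  88.9  90. ] p [ 0.6297 -0.1966  0.2635] y [ 0.347  0.938 -0.003] z [ 0.938 -0.347 -0.004] F [ 0.4 -0.5 -3.4] op 0.729
turn [ 0.07 -0.29  0.3 ] shift cm [ -0.02   0.01 -18.8 ]
```

View pics/b18.png

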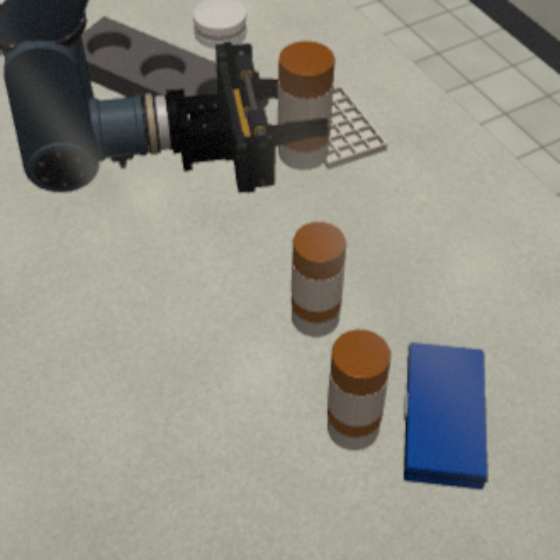

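Same lowering sequence: a total of 18.9 cm, ending slowly.

>>> send_rows --moves '[0, -0.3, 0.3, 0, 0, -4, -1, 0, 0, 0, 0, 0, -4, -1, 0, 0, 0, 0, 0, -4, -1, 0, 0, 0, 0, 0, -3, -1, 0, 0, 0, 0, 0, -2, -1, 0, 0, 0, 0, 0, -0.7, -1, 0, 0, 0, 0, 0, 0, -1, 0, 0, 0, 0, 0, -0.5, -1, 0, 0, 0, 0, 0, -0.3, -1, 0, 0, 0, 0, 0, -0.2, -1, 0, 0, 0, 0, 0, 0, -1, 0, 0, 0, 0, 0, 0, -1]'

```text
time_s: 34.2
position: [0.6301, -0.1966, 0.0791]
tcp_rot: [[0.006, 0.342, 0.94], [-0.001, 0.94, -0.342], [-1.0, 0.001, 0.005]]
force: [0.8, -0.8, -3.4]
opening: 0.73
```

>>> send_rows --moves '[0, 0, 0, 0, 0, -0.2, -1, 0, 0, 0, 0, 0, -0.1, -1, 0, 0, 0, 0, 0, 0, -1, 0, 0, 0, 0, 0, 0, -1]'

```text
time_s: 34.6
position: [0.63, -0.1965, 0.0755]
tcp_rot: [[0.005, 0.342, 0.94], [-0.0, 0.94, -0.342], [-1.0, 0.002, 0.005]]
force: [-0.1, 0.3, -3.4]
opening: 0.724
```

>>> send_rows --moves '[0, 0, 0, 0, 0, -0.2, -1, 0, 0, 0, 0, 0, 0, -1, 0, 0, 0, 0, 0, 0, -1]'

```text
time_s: 34.9
position: [0.6301, -0.1965, 0.0743]
tcp_rot: [[0.007, 0.341, 0.94], [-0.001, 0.94, -0.341], [-1.0, 0.001, 0.007]]
force: [0.8, -0.6, 0.2]
opening: 0.729
```

>>> send_rows --moves '[0, 0, 0, 0, 0, 0, 1, 0, 0, 0, 0, 0, 0, 1, 0, 0, 0, 0, 0, 0, 1, 0, 0, 0, 0, 0, 0, 1, 0, 0, 0, 0, 0, 0, 1, 0, 0, 0, 0, 0, 2, 1, 0, 0, 0, 0, 0, 4, 1, 0, 0, 0, 0, 0, 5, 1, 0, 0, 0, 0, 0, 5, 1, 0, 0, 0, 0, 0, 3.6, 1, 0, 0, 0, 0, 0, 0, 1, 0, 0, 0, 0, 0, 0, 1, 0, 0, 0, 0, 0, 0, 1, 0, 0, 0, 0, 0, 0, 1]'

```text
time_s: 36.3
position: [0.6301, -0.1967, 0.2675]
tcp_rot: [[0.002, 0.342, 0.94], [0.001, 0.94, -0.342], [-1.0, 0.002, 0.002]]
force: [0.8, -1.3, -0.3]
opening: 1.002
```

Run:
```python
from h import *; from plan import J
togo([*J['A'],.0755],-20,0)
c=snap("side","side19"); t=snap("top","top19")
cv2.imwrite("pics/b19.png",np.hstack([cv2.resize(c["pixels"][130:430,150:450,::-1],(400,400)),cv2.resize(np.clip(1.6*t["pixels"][160:310,90:290,::-1],0,255).astype(np.uint8),(400,300)).repeat(1,0).tolist()+np.zeros((100,400,3),np.uint8).tolist()]).astype(np.uint8))
cv2.imwrite("pics/t19.png",np.clip(1.5*t["pixels"][:,:,::-1],0,255).astype(np.uint8))
```

```text
t 36.3 q [-33.3  48.9 129.9 166.7  88.9  90.4] p [ 0.6301 -0.1967  0.2675] y [0.342 0.94  0.002] z [ 0.94  -0.342  0.002] F [ 0.8 -1.3 -0.3] op 1.002
turn [-0.08  0.14 -0.01] shift cm [ -0.05   0.02 -19.2 ]
```

View pics/b19.png

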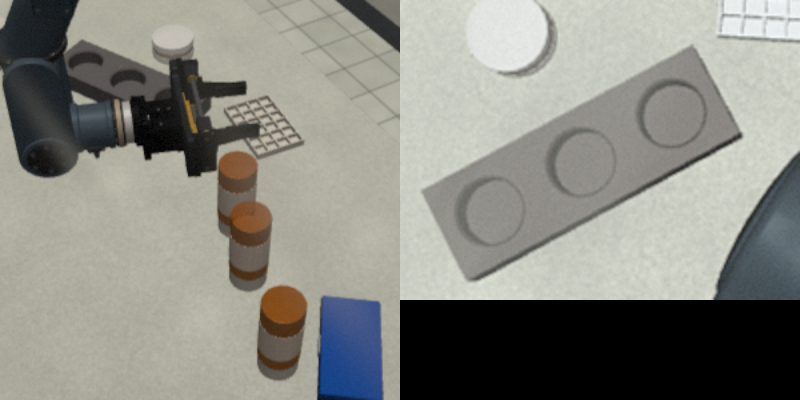

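View pics/t19.png

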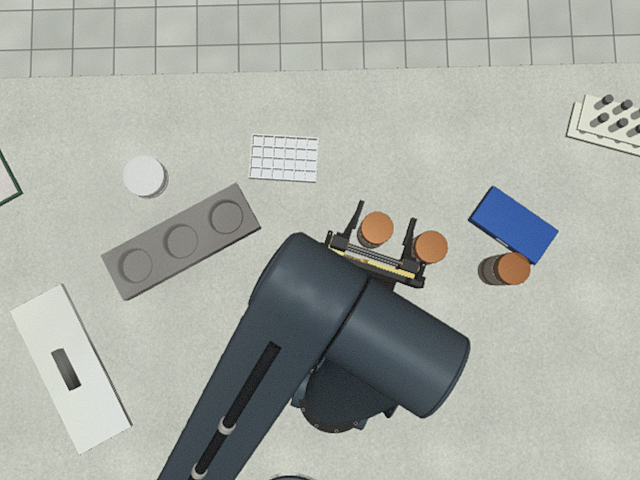

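```bash
cat > carr.py <<'E'
from h import *
from scipy.optimize import minimize
t=capture("top"); g=t["pixels"].astype(np.float32).mean(2)
def poly(c,x,y,a):
    a=np.radians(a); M=np.array([[np.cos(a),-np.sin(a)],[np.sin(a),np.cos(a)]])
    pts=[[*(M@[sx*.055,sy*.165]+[x,y]),z] for sx in(-1,1) for sy in(-1,1) for z in(0,.04)]
    return w2px(c,pts)
S=8
def mask(c,v):
    h=cv2.convexHull(poly(c,*v).astype(np.float32)); m=np.zeros((480,640),np.uint8)
    cv2.fillConvexPoly(m,np.round(h*2**S).astype(np.int32),255,cv2.LINE_AA,S); return m.astype(float)/255
def mask_ss(c,v):
    h=cv2.convexHull(((poly(c,*v)+.5)*4-.5).astype(np.float32)); m=np.zeros((1920,2560),np.uint8)
    cv2.fillConvexPoly(m,np.round(h*2**S).astype(np.int32),255,0,S); return cv2.resize(m,(640,480),interpolation=cv2.INTER_AREA)/255.
bg=92.;fg=np.median(g[240:250,150:160]);
bg=np.median(g[300:330,150:200]); print(fg,bg)
obs=np.clip((bg-g)/(bg-fg),0,1); win=np.zeros_like(g); win[170:315,90:275]=1; cv2.circle(win,(145,176),26,0,-1)
f=lambda v:(win*(mask_ss(t,(v[0]/1000,v[1]/1000,v[2]))-obs)**2).sum()
r=minimize(f,[604,220.5,27.4],method='Nelder-Mead',options=dict(initial_simplex=[[604,220.5,27.4],[608,220.5,27.4],[604,225,27.4],[604,220.5,29]],xatol=.1,fatol=.5)); print(r.x,r.fun)
a=np.radians(r.x[2])
for k in(-1,0,1): 
    w=r.x[:2]/1000+k*.11*np.array([-np.sin(a),np.cos(a)]); print("well",k+1,w.round(4),w2px(t,[[*w,.04]]).round(1),w2px(t,[[*w,.008]]).round(1))
E
python3 carr.py
python3 - <<'E'
from h import *
# jars: orange foot disc at z=.15
t=capture("top"); p=t["pixels"].astype(int); m=((p[:,:,0]-p[:,:,2])>35).astype(np.uint8); m=cv2.morphologyEx(m,cv2.MORPH_OPEN,cv2.getStructuringElement(2,(13,13)))
for k in cv2.findContours(m,0,1)[0]:
    k=k.reshape(-1,2); w=np.array([px2w(t,*q,.15)[:2]*1000 for q in k],np.float32); print(cv2.boundingRect(k),cv2.fitEllipse(w) if len(k)>5 else 0, cv2.minEnclosingCircle(w))
E
```

```text
88.333336 126.333336
[604.22871306 221.63570584  27.39623543] 1221.2470238079472
well 0 [0.6548 0.124 ] [[225.3 216.1]] [[227.6 218. ]]
well 1 [0.6042 0.2216] [[180.  240.5]] [[183.5 241.8]]
well 2 [0.5536 0.3193] [[134.4 265.1]] [[139.  265.8]]
(498, 252, 32, 33) ((525.9667358398438, -452.21728515625), (60.51077651977539, 60.62089920043945), 164.04930114746094) ((525.921875, -452.32611083984375), 31.33365821838379)
(415, 231, 32, 32) ((571.3032836914062, -293.9920959472656), (60.566978454589844, 60.922828674316406), 1.1506028175354004) ((571.5533447265625, -294.1035461425781), 31.341609954833984)
(361, 212, 32, 32) ((610.7508544921875, -189.78985595703125), (60.31260681152344, 61.697227478027344), 46.848670959472656) ((610.8260498046875, -189.69223022460938), 31.420663833618164)
```

```bash
cat >> plan.py <<'E'
W={0:(.6548,.1240),1:(.6042,.2216),2:(.5536,.3193)}
J.update({'A':(.6110,-.1899),'B':(.5715,-.2940),'C':(.5259,-.4522)})
def D(psi): return np.array([np.cos(np.radians(psi)),np.sin(np.radians(psi)),0])
E
python3 - <<'E'
from plan import *
# check straight transit from jar hover to well hover, then down
q={'A':[-33.3,48.9,129.9,166.7,88.9,-90],'B':[-50.6,48.2,129.2,149.7,87.7,-88.7],'C':[-68.6,47.3,117.9,130.7,80,-78.6]}
for n,w in(('A',0),('B',1),('C',2)):
    qq=np.array(q[n],float)
    a=np.r_[J[n],.27]+.019*D(-20); b=np.r_[W[w],.27]+.019*D(27.4); e=np.r_[W[w],.088]+.019*D(27.4)
    for (p0,s0),(p1,s1) in(((a,-20),(b,27.4)),((b,27.4),(e,27.4))):
        for t in np.linspace(0,1,6):
            r=ik(p0+(p1-p0)*t,toolR(s0+(s1-s0)*t,180),seed=qq)
            if not r: print("FAIL",n,t); continue
            qq=r[0]; print(n,round(t,1),qq.round(0))
E
```

```text
A 0.0 [-33.  48. 130. 167.  89. -90.]
A 0.2 [-31.  49. 131. 159.  90. -90.]
A 0.4 [-29.  49. 131. 152.  90. -90.]
A 0.6 [-25.  48. 130. 146.  89. -89.]
A 0.8 [-21.  48. 127. 141.  86. -87.]
A 1.0 [-17.  47. 123. 135.  83. -83.]
A 0.0 [-17.  47. 123. 135.  83. -83.]
A 0.2 [-17.  52. 123. 135.  87. -87.]
A 0.4 [-17.  58. 122. 135.  90. -90.]
A 0.6 [-17.  63. 121. 135.  92. -92.]
A 0.8 [-17.  67. 119. 135.  95. -95.]
A 1.0 [-17.  72. 117. 135.  96. -96.]
B 0.0 [-51.  48. 129. 149.  88. -89.]
B 0.2 [-45.  50. 134. 145.  94. -93.]
B 0.4 [-37.  52. 137. 144.  97. -95.]
B 0.6 [-26.  52. 137. 145.  98. -95.]
B 0.8 [-15.  50. 135. 147.  94. -92.]
B 1.0 [ -4.  48. 129. 149.  87. -88.]
B 0.0 [ -4.  48. 129. 149.  87. -88.]
B 0.2 [ -4.  54. 129. 149.  92. -91.]
B 0.4 [ -4.  60. 128. 149.  96. -94.]
B 0.6 [ -4.  65. 126. 149. 100. -96.]
B 0.8 [ -4.  70. 125. 148. 102. -98.]
B 1.0 [ -4.  75. 122. 148. 105. -99.]
C 0.0 [-69.  47. 118. 130.  80. -78.]
C 0.2 [-63.  49. 131. 127.  90. -89.]
FAIL C 0.4
FAIL C 0.6000000000000001
FAIL C 0.8
C 1.0 [ 14.  48. 130. 166.  89. -90.]
C 0.0 [ 14.  48. 130. 166.  89. -90.]
C 0.2 [ 14.  55. 130. 166.  94. -91.]
C 0.4 [ 14.  60. 129. 166.  99. -92.]
C 0.6 [ 14.  66. 128. 166. 103. -93.]
C 0.8 [ 14.  71. 126. 166. 106. -94.]
C 1.0 [ 14.  75. 123. 166. 108. -95.]
```

>>> send_rows --moves '[0, 0, 0, 0, 0, -4, 1, 0, 0, 0, 0, 0, -4, 1, 0, 0, 0, 0, 0, -4, 1, 0, 0, 0, 0, 0, -4, 1, 0, 0, 0, 0, 0, -2.5, 1, 0, 0, 0, 0, 0, -1.2, 1, 0, 0, 0, 0, 0, 0, 1, 0, 0, 0, 0, 0, 0, -1, 0, 0, 0, 0, 0, 0, -1, 0, 0, 0, 0, 0, 0, -1, 0, 0, 0, 0, 0, 0, -1, 0, 0, 0, 0, 0, 0, -1, 0, 0, 0, 0, 0, 0, -1]'

```text
time_s: 37.8
position: [0.6303, -0.1964, 0.0741]
tcp_rot: [[0.008, 0.341, 0.94], [-0.002, 0.94, -0.341], [-1.0, 0.001, 0.008]]
force: [0.2, 0.7, 2.5]
opening: 0.724
```

Run:
```python
from plan import *
togo([*J['A'],.070],-20,0)
```

```text
t 37.8 q [-33.2  77.2 121.9 165.9 109.   85.5] p [ 0.6303 -0.1964  0.0741] y [0.341 0.94  0.001] z [ 0.94  -0.341  0.008] F [0.2 0.7 2.5] op 0.724
turn [ 0.09  0.46 -0.06] shift cm [-0.14 -0.   -0.41]
```

Run:
```python
from h import *
s=read_state(); print(s["tau"].round(2),s["force"].round(2),s["moment"].round(2))
c=snap("side","side20"); cv2.imwrite("pics/b20.png",cv2.resize(c["pixels"][180:380,150:350,::-1],(600,600),interpolation=cv2.INTER_CUBIC))
```

```text
[ -0.68 -39.1    9.7    0.06   2.53   0.06] [0.24 0.73 2.46] [-0.05  0.01  0.2 ]
```

View pics/b20.png

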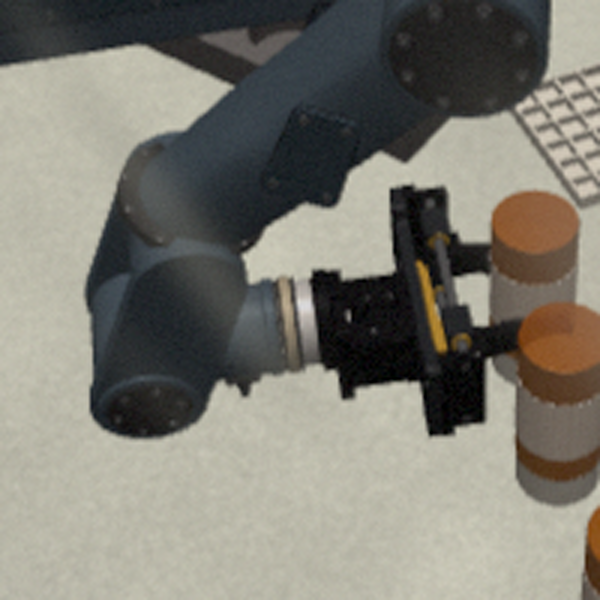

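>>> send_rows --moves '[0, 0, 0, 0, 0, 0.4, -1, 0, 0, 0, 0, 0, 0, -1, 0, 0, 0, 0, 0, 0, -1]'

```text
time_s: 38.15
position: [0.6297, -0.1965, 0.0753]
tcp_rot: [[0.002, 0.342, 0.94], [0.001, 0.94, -0.342], [-1.0, 0.002, 0.001]]
force: [-0.0, -0.2, -2.8]
opening: 0.726
```

Run:
```python
from h import *
s=st(); print(s["tau"].round(2),s["force"].round(2),s["moment"].round(2))
```

```text
t 38.15 q [-33.3  76.8 122.2 166.  108.6  85.6] p [ 0.6297 -0.1965  0.0753] y [0.342 0.94  0.002] z [ 0.94  -0.342  0.001] F [-0.  -0.2 -2.8] op 0.726
[  0.02 -43.46   9.5   -0.33   4.51  -0.04] [-0.02 -0.22 -2.84] [ 0.43  1.15 -0.  ]
```

>>> send_rows --moves '[0, 0, 0, 0, 0, 1, -1, 0, 0, 0, 0, 0, 0, -1, 0, 0, 0, 0, 0, 0, -1]'

```text
time_s: 38.45
position: [0.63, -0.1965, 0.0867]
tcp_rot: [[0.005, 0.342, 0.94], [-0.0, 0.94, -0.342], [-1.0, 0.002, 0.004]]
force: [-0.9, -0.1, -3.4]
opening: 0.729
```

Run:
```python
from h import *
s=st(); print(s["tau"].round(2),s["force"].round(2),s["moment"].round(2))
```

```text
t 38.45 q [-33.3  75.6 122.9 166.  108.2  85.7] p [ 0.63   -0.1965  0.0867] y [0.342 0.94  0.002] z [ 0.94  -0.342  0.004] F [-0.9 -0.1 -3.4] op 0.729
[  0.01 -43.34   9.36  -0.32   4.54  -0.04] [-0.92 -0.09 -3.37] [ 0.39  1.11 -0.02]
```

>>> send_rows --moves '[0, 0, 0, 0, 0, 3, -1, 0, 0, 0, 0, 0, 4, -1, 0, 0, 0, 0, 0, 4, -1, 0, 0, 0, 0, 0, 4, -1, 0, 0, 0, 0, 0, 3.5, -1, 0, 0, 0, 0, 0, 0, -1]'

```text
time_s: 39.05
position: [0.6294, -0.1958, 0.2777]
tcp_rot: [[0.013, 0.341, 0.94], [-0.005, 0.94, -0.341], [-1.0, -0.0, 0.013]]
force: [-0.6, -0.0, -3.8]
opening: 0.725
```

>>> send_rows --moves '[-8.05, 2.95, 0, 0, 0, 0, -1, -8.05, 2.95, 0, 0, 0, 0, -1, -8.05, 2.95, 0, 0, 0, 0, -1, -8.05, 2.95, 0, 0, 0, 0, -1, -8.05, 2.95, 0, 0, 0, 0, -1, -8.05, 2.95, 0, 0, 0, 0, -1, -8.05, 2.95, 0, 0, 0, 0, -1, -8.05, 2.95, 0, 0, 0, 0, -1, -8.05, 2.95, 0, 0, 0, 0, -1, -8.05, 2.95, 0, 0, 0, 0, -1, -8.05, 2.95, 0, 0, 0, 0, -1, -8.05, 2.95, 0, 0, 0, 0, -1, -8.05, 2.95, 0, 0, 0, 0, -1, -8.05, 2.95, 0, 0, 0, 0, -1, -8.05, 2.95, 0, 0, 0, 0, -1, -8.05, 2.95, 0, 0, 0, 0, -1, -8.05, 2.95, 0, 0, 0, 0, -1, -8.05, 2.95, 0, 0, 0, 0, -1, -8.05, 2.95, 0, 0, 0, 0, -1, -8.05, 2.95, 0, 0, 0, 0, -1]'

```text
time_s: 41.05
position: [0.6299, -0.1964, 0.2693]
tcp_rot: [[-0.042, -0.343, 0.938], [-0.138, -0.928, -0.346], [0.99, -0.144, -0.009]]
force: [-0.0, 0.1, -3.2]
opening: 0.726
```

>>> send_rows --moves '[-8, 2.9, 0, 0, 0, 0, -1, 0, 0, 0, 0, 0, 0, -1]'

```text
time_s: 41.25
position: [0.6299, -0.1964, 0.2695]
tcp_rot: [[0.006, -0.346, 0.938], [-0.005, -0.938, -0.346], [1.0, -0.003, -0.008]]
force: [0.6, -0.2, -3.2]
opening: 0.729
```

Run:
```python
from plan import *
togo([*W[0],.27],27.4,180)
```

```text
t 41.25 q [-33.   48.  129.9 167.3  87.5 -89.4] p [ 0.6299 -0.1964  0.2695] y [-0.346 -0.938 -0.003] z [ 0.938 -0.346 -0.008] F [ 0.6 -0.2 -3.2] op 0.729
turn [-0.13 -0.46 47.67] shift cm [ 4.18 32.92  0.05]
```

>>> send_rows --moves '[0, 0, 2.6, 0.2, 1.9, 0, -1, 0, 0, 4.5, 0.4, 3, 0, -1, 0, 0, 4.5, 0.4, 3, 0, -1, 0, 0, 4.5, 0.4, 3, 0, -1, 0, 0, 4.5, 0.4, 3, 0, -1, 0, 0, 4.5, 0.4, 3, 0, -1, 0, 0, 4.5, 0.4, 3, 0, -1, 0, 0, 4.5, 0.4, 3, 0, -1, 0, 0, 4.5, 0.4, 3, 0, -1, 0, 0, 4.5, 0.4, 3, 0, -1, 0, 0, 4.5, 0.4, 4, 0, -1, 0, 0, 0, 0, 0, 0, -1, 0, 0, 0, 0, 0, 0, -1, 0, 0, 0, 0, 0, 0, -1]'

```text
time_s: 42.65
position: [0.6719, 0.132, 0.2708]
tcp_rot: [[0.007, 0.458, 0.889], [-0.001, -0.889, 0.458], [1.0, -0.004, -0.005]]
force: [1.3, 0.2, -4.1]
opening: 0.725
```

Run:
```python
from plan import *
togo([*W[0],.27],27.4,180)
c=snap("side","side21"); t=snap("top","top21")
cv2.imwrite("pics/b21.png",np.hstack([cv2.resize(c["pixels"][100:350,150:400,::-1],(400,400)),cv2.resize(t["pixels"][130:330,80:280,::-1],(400,400))]))
```

```text
t 42.65 q [-17.2  46.6 123.1 135.   82.4 -82.5] p [0.6719 0.132  0.2708] y [ 0.458 -0.889 -0.004] z [ 0.889  0.458 -0.005] F [ 1.3  0.2 -4.1] op 0.725
turn [-0.08 -0.39  0.14] shift cm [-0.02  0.08 -0.08]
```

View pics/b21.png

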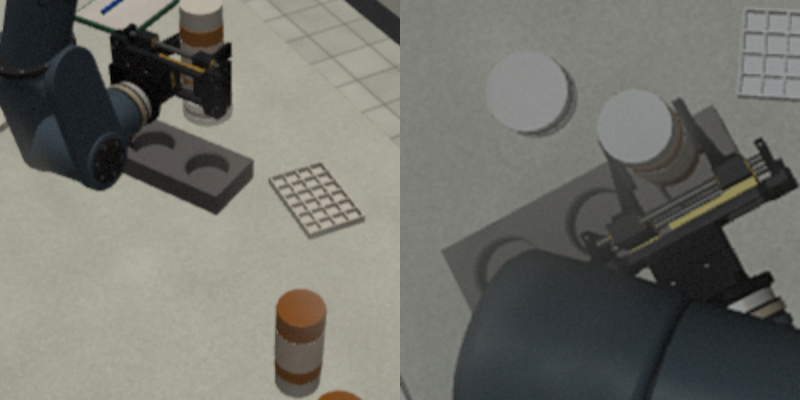

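```bash
cat >> h.py <<'E'
def capat(u,v,z,thr,r=30):
    t=capture("top"); p=t["pixels"].astype(np.float32); g=cv2.GaussianBlur(p.mean(2),(3,3),0)
    m=np.zeros(g.shape,np.uint8); cv2.circle(m,(u,v),r,1,-1); m=((g>thr)&(m>0)).astype(np.uint8)
    m=cv2.morphologyEx(m,cv2.MORPH_OPEN,cv2.getStructuringElement(2,(19,19)))
    k=max(cv2.findContours(m,0,1)[0],key=len).reshape(-1,2); w=np.array([px2w(t,*q,z)[:2]*1000 for q in k],np.float32)
    print("cap ell",np.round(cv2.fitEllipse(w)[0],1),np.round(cv2.fitEllipse(w)[1],1),"circ",np.round(cv2.minEnclosingCircle(w)[0],1),round(cv2.minEnclosingCircle(w)[1],1))
E
python3 - <<'E'
from plan import *
t=capture("top"); g=t["pixels"].mean(2); print(g[194,198],g[180,230],g[215,190])
for thr in (100,105,112,120): 
    try: capat(198,194,.344,thr,r=22)
    except Exception as e: print(thr,e)
s=read_state(); print("grasp pt",(s["position"]-.019*s["tcp_rot"][:,2]).round(4))
E
```

```text
137.33333333333334 120.33333333333333 65.33333333333333
cap ell [655.6 123. ] [62.4 64. ] circ [656.7 123.1] 33.3
cap ell [656.  122.8] [62.4 63. ] circ [656.5 122.4] 33.0
cap ell [656.3 123. ] [61.6 62.3] circ [657.3 122.7] 32.6
cap ell [655.8 123.6] [59.2 62. ] circ [655.5 123.7] 31.6
grasp pt [0.6551 0.1232 0.2716]
```

>>> send_rows --moves '[0, -0.4, 0.1, -0.05, 0.1, -3, -1, 0, 0, 0, 0, 0, -4, -1, 0, 0, 0, 0, 0, -4, -1, 0, 0, 0, 0, 0, -3, -1, 0, 0, 0, 0, 0, -1, -1, 0, 0, 0, 0, 0, 0, -1, 0, 0, 0, 0, 0, 0, -1]'

```text
time_s: 43.7
position: [0.6716, 0.1334, 0.123]
tcp_rot: [[-0.004, 0.46, 0.888], [-0.0, -0.888, 0.46], [1.0, 0.002, 0.004]]
force: [-0.1, 0.3, -2.4]
opening: 0.732
```

Run:
```python
from plan import *
togo([*W[0],.0839],27.4,180)
s=read_state(); print("grasp pt",(s["position"]-.019*s["tcp_rot"][:,2]).round(4))
c=snap("side","side22"); t=snap("top","top22")
cv2.imwrite("pics/b22.png",np.hstack([cv2.resize(c["pixels"][100:300,170:370,::-1],(400,400)),cv2.resize(t["pixels"][130:330,80:280,::-1],(400,400))]))
```

```text
t 43.7 q [-17.1  67.7 119.  135.2  95.  -94.8] p [0.6716 0.1334 0.123 ] y [ 0.46  -0.888  0.002] z [0.888 0.46  0.004] F [-0.1  0.3 -2.4] op 0.732
turn [-0.02  0.24 -0.01] shift cm [ 0.01 -0.06 -3.91]
grasp pt [0.6547 0.1246 0.1229]
```

View pics/b22.png

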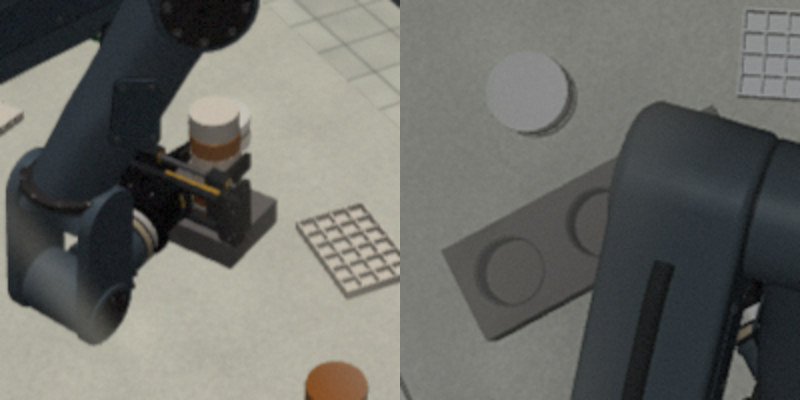

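>>> send_rows --moves '[0, 0, 0, 0, 0, -0.7, -1, 0, 0, 0, 0, 0, -0.7, -1, 0, 0, 0, 0, 0, -0.6, -1, 0, 0, 0, 0, 0, 0, -1, 0, 0, 0, 0, 0, 0, -1]'

```text
time_s: 44.3
position: [0.6714, 0.1335, 0.1012]
tcp_rot: [[-0.002, 0.461, 0.888], [-0.0, -0.888, 0.461], [1.0, 0.001, 0.002]]
force: [0.6, -0.1, -4.0]
opening: 0.725
```

No contact, and the foot is now about 15 mm inside the well. I'll keep lowering.

>>> send_rows --moves '[0, 0, 0, 0, 0, -0.6, -1, 0, 0, 0, 0, 0, -0.5, -1, 0, 0, 0, 0, 0, -0.3, -1, 0, 0, 0, 0, 0, 0, -1, 0, 0, 0, 0, 0, 0, -1]'

```text
time_s: 44.8
position: [0.6714, 0.1335, 0.0874]
tcp_rot: [[-0.002, 0.461, 0.888], [-0.0, -0.888, 0.461], [1.0, 0.001, 0.002]]
force: [1.0, -0.4, -3.3]
opening: 0.727
```

>>> send_rows --moves '[0, 0, 0, 0, 0, -0.2, -1, 0, 0, 0, 0, 0, 0, -1, 0, 0, 0, 0, 0, 0, -1]'

```text
time_s: 45.1
position: [0.6715, 0.1335, 0.0856]
tcp_rot: [[-0.002, 0.461, 0.888], [0.0, -0.888, 0.461], [1.0, 0.001, 0.002]]
force: [-0.0, 0.1, -4.0]
opening: 0.726
```

>>> send_rows --moves '[0, 0, 0, 0, 0, -0.2, -1, 0, 0, 0, 0, 0, 0, -1, 0, 0, 0, 0, 0, 0, -1]'

```text
time_s: 45.4
position: [0.6716, 0.1336, 0.0846]
tcp_rot: [[-0.005, 0.461, 0.887], [-0.001, -0.887, 0.461], [1.0, 0.002, 0.005]]
force: [1.0, 0.3, -0.1]
opening: 0.729
```

>>> send_rows --moves '[0, 0, 0, 0, 0, 0, 1, 0, 0, 0, 0, 0, 0, 1, 0, 0, 0, 0, 0, 0, 1, 0, 0, 0, 0, 0, 0, 1, 0, 0, 0, 0, 0, 0, 1, 0, 0, 0, 0, 0, 2, 1, 0, 0, 0, 0, 0, 4, 1, 0, 0, 0, 0, 0, 5, 1, 0, 0, 0, 0, 0, 5, 1, 0, 0, 0, 0, 0, 2.7, 1, 0, 0, 0, 0, 0, 0, 1]'

```text
time_s: 46.5
position: [0.671, 0.1338, 0.2757]
tcp_rot: [[-0.01, 0.461, 0.887], [0.002, -0.887, 0.461], [1.0, 0.006, 0.008]]
force: [0.8, 0.5, -0.1]
opening: 1.001
```

Run:
```python
from plan import *
togo([*J['B'],.27],-20,180)
c=snap("side","side23"); cv2.imwrite("pics/b23.png",cv2.resize(c["pixels"][100:350,150:400,::-1],(500,500)))
s=read_state(); qq=np.array(s["joint_positions"]); p0=np.array(s["position"]); p1=np.r_[J['B'],.27]+.019*D(-20)
for t in np.linspace(0,1,8):
    r=ik(p0+(p1-p0)*t,toolR(27.4-47.4*t,180),seed=qq); 
    if r: qq=r[0]; print(qq.round(0))
    else: print("F")
```

```text
t 46.5 q [-17.1  46.5 123.2 135.   83.1 -83.1] p [0.671  0.1338 0.2757] y [ 0.461 -0.887  0.006] z [0.887 0.461 0.008] F [ 0.8  0.5 -0.1] op 1.001
turn [  0.32   0.5  -47.45] shift cm [ -8.17 -43.43  -0.57]
[-17.  47. 123. 135.  83. -83.]
[-23.  47. 127. 137.  86. -86.]
[-28.  48. 130. 138.  88. -88.]
[-34.  49. 131. 139.  90. -90.]
[-39.  49. 132. 141.  91. -91.]
[-44.  49. 132. 143.  91. -91.]
[-48.  49. 131. 146.  90. -90.]
[-51.  48. 129. 149.  88. -89.]
```

View pics/b23.png

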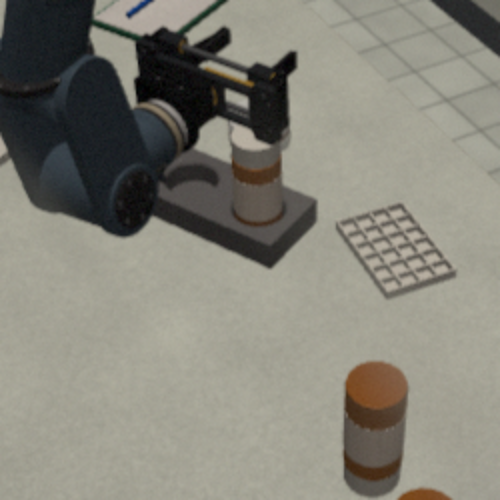

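Jar A sits in well 0. Next is jar B.

>>> send_rows --moves '[0, 0, -2.4, -0.4, -2.4, 0, 1, 0, 0, -4.1, -0.7, -3.7, 0, 1, 0, 0, -4.1, -0.7, -3.7, 0, 1, 0, 0, -4.1, -0.7, -3.7, 0, 1, 0, 0, -4.1, -0.7, -3.7, 0, 1, 0, 0, -4.1, -0.7, -3.7, 0, 1, 0, 0, -4.1, -0.7, -3.7, 0, 1, 0, 0, -4.1, -0.7, -3.7, 0, 1, 0, 0, -4.1, -0.7, -3.7, 0, 1, 0, 0, -4.1, -0.7, -3.7, 0, 1, 0, 0, -4.1, -0.7, -3.7, 0, 1, 0, 0, -4, -0.8, -4, 0, 1, 0, 0, 0, 0, 0, 0, 1, 0, 0, 0, 0, 0, 0, 1, 0, 0, 0, 0, 0, 0, 1]'

```text
time_s: 48.05
position: [0.5895, -0.2995, 0.2693]
tcp_rot: [[0.0, -0.34, 0.94], [0.0, -0.94, -0.34], [1.0, 0.0, -0.0]]
force: [-0.1, -0.1, -0.1]
opening: 1.004
```

Run:
```python
from plan import *
togo([*J['B'],.0755],-20,180)
```

```text
t 48.05 q [-50.9  48.2 129.1 149.   87.7 -88.7] p [ 0.5895 -0.2995  0.2693] y [-0.34 -0.94  0.  ] z [ 0.94 -0.34 -0.  ] F [-0.1 -0.1 -0.1] op 1.004
turn [ 0.   -0.02 -0.12] shift cm [ -0.02  -0.1  -19.38]
```

>>> send_rows --moves '[0, 0, 0, 0, -0.1, -4, 1, 0, 0, 0, 0, 0, -4, 1, 0, 0, 0, 0, 0, -4, 1, 0, 0, 0, 0, 0, -4, 1, 0, 0, 0, 0, 0, -2.2, 1, 0, 0, 0, 0, 0, -1, 1, 0, 0, 0, 0, 0, 0, 1, 0, 0, 0, 0, 0, 0, 1, 0, 0, 0, 0, 0, 0, -1, 0, 0, 0, 0, 0, 0, -1, 0, 0, 0, 0, 0, 0, -1, 0, 0, 0, 0, 0, 0, -1, 0, 0, 0, 0, 0, 0, -1, 0, 0, 0, 0, 0, 0, -1]'

```text
time_s: 49.45
position: [0.5897, -0.3012, 0.0796]
tcp_rot: [[-0.004, -0.341, 0.94], [0.003, -0.94, -0.341], [1.0, 0.001, 0.005]]
force: [1.3, 1.5, 4.6]
opening: 0.728
```

Run:
```python
from plan import *
togo([*J['B'],.0755],-20,180)
```

```text
t 49.45 q [-51.   75.9 121.6 147.7 105.2 -99.3] p [ 0.5897 -0.3012  0.0796] y [-0.341 -0.94   0.001] z [ 0.94  -0.341  0.005] F [1.3 1.5 4.6] op 0.728
turn [ 0.17  0.22 -0.08] shift cm [-0.03  0.07 -0.41]
```

>>> send_rows --moves '[0, 0, 0, 0, 0, 1.5, -1, 0, 0, 0, 0, 0, 3, -1, 0, 0, 0, 0, 0, 4, -1, 0, 0, 0, 0, 0, 4, -1, 0, 0, 0, 0, 0, 4, -1, 0, 0, 0, 0, 0, 3.2, -1, 0, 0, 0, 0, 0, 0, -1]'

```text
time_s: 50.15
position: [0.5889, -0.301, 0.2792]
tcp_rot: [[-0.003, -0.342, 0.94], [0.005, -0.94, -0.342], [1.0, 0.004, 0.005]]
force: [0.3, 0.4, -3.5]
opening: 0.725
```

>>> send_rows --moves '[8.05, -2.95, 0, 0, 0, 0, -1, 8.05, -2.95, 0, 0, 0, 0, -1, 8.05, -2.95, 0, 0, 0, 0, -1, 8.05, -2.95, 0, 0, 0, 0, -1, 8.05, -2.95, 0, 0, 0, 0, -1, 8.05, -2.95, 0, 0, 0, 0, -1, 8.05, -2.95, 0, 0, 0, 0, -1, 8.05, -2.95, 0, 0, 0, 0, -1, 8.05, -2.95, 0, 0, 0, 0, -1, 8.05, -2.95, 0, 0, 0, 0, -1, 8.05, -2.95, 0, 0, 0, 0, -1, 8.05, -2.95, 0, 0, 0, 0, -1, 8.05, -2.95, 0, 0, 0, 0, -1, 8.05, -2.95, 0, 0, 0, 0, -1, 8.05, -2.95, 0, 0, 0, 0, -1, 8.05, -2.95, 0, 0, 0, 0, -1, 8.05, -2.95, 0, 0, 0, 0, -1, 8.05, -2.95, 0, 0, 0, 0, -1, 8.05, -2.95, 0, 0, 0, 0, -1, 8.05, -2.95, 0, 0, 0, 0, -1]'

```text
time_s: 52.15
position: [0.5892, -0.3017, 0.2718]
tcp_rot: [[-0.058, 0.343, 0.938], [-0.13, 0.929, -0.348], [-0.99, -0.142, -0.009]]
force: [0.3, 0.3, -3.6]
opening: 0.726
```

>>> send_rows --moves '[8, -2.9, 0, 0, 0, 0, -1, 0, 0, 0, 0, 0, 0, -1]'

```text
time_s: 52.35
position: [0.5892, -0.3017, 0.2723]
tcp_rot: [[-0.008, 0.347, 0.938], [0.003, 0.938, -0.347], [-1.0, -0.0, -0.009]]
force: [-0.5, 0.0, -3.2]
opening: 0.73
```

Run:
```python
from plan import *
togo([*W[1],.27],27.4,0)
c=snap("side","side24"); cv2.imwrite("pics/b24.png",cv2.resize(c["pixels"][130:430,150:450,::-1],(500,500)))
```

```text
t 52.35 q [-50.8  47.3 129.1 149.5  86.3  91.8] p [ 0.5892 -0.3017  0.2723] y [ 0.347  0.938 -0.   ] z [ 0.938 -0.347 -0.009] F [-0.5  0.  -3.2] op 0.73
turn [ 0.04 -0.53 47.72] shift cm [ 3.18 53.2  -0.23]
```

View pics/b24.png

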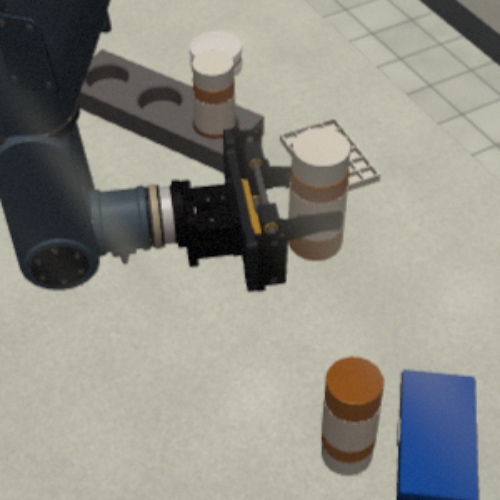

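Run:
```python
from plan import *
c=capture("side"); s=read_state(); R=np.array(s["tcp_rot"]); g=np.array(s["position"])-.019*R[:,2]
up=-R[:,0]  # roll 0: x down
e1=R[:,1];e2=R[:,2];a=np.linspace(0,2*np.pi,200)
for h in (.0704,.075,.078):
    foot=g-h*up; cap=foot+.15*up
    f=w2px(c,[foot+.032*(np.cos(x)*e1+np.sin(x)*e2) for x in a]); k=w2px(c,[cap+.031*(np.cos(x)*e1+np.sin(x)*e2) for x in a])
    print(h,"foot max v",f[f[:,1].argmax()],"cap min v",k[k[:,1].argmin()])
im=c["pixels"]; cv2.imwrite("pics/j.png",cv2.resize(im[190:300,310:370,::-1],None,fx=8,fy=5.4,interpolation=cv2.INTER_NEAREST))
col=im[185:310,341].astype(int); print([(185+i,*x) for i,x in enumerate(col) if i<40 or i>85])
```

```text
0.0704 foot max v [339.97042525 286.0974178 ] cap min v [342.35860126 204.86653752]
0.075 foot max v [339.86278502 287.70678399] cap min v [342.23818724 206.80014607]
0.078 foot max v [339.79290647 288.75156218] cap min v [342.16003542 208.0551081 ]
[(185, np.int64(188), np.int64(190), np.int64(172)), (186, np.int64(190), np.int64(189), np.int64(173)), (187, np.int64(189), np.int64(188), np.int64(173)), (188, np.int64(186), np.int64(186), np.int64(171)), (189, np.int64(191), np.int64(189), np.int64(174)), (190, np.int64(190), np.int64(189), np.int64(175)), (191, np.int64(189), np.int64(188), np.int64(171)), (192, np.int64(191), np.int64(191), np.int64(173)), (193, np.int64(190), np.int64(187), np.int64(172)), (194, np.int64(187), np.int64(185), np.int64(169)), (195, np.int64(185), np.int64(184), np.int64(170)), (196, np.int64(192), np.int64(189), np.int64(174)), (197, np.int64(190), np.int64(185), np.int64(171)), (198, np.int64(187), np.int64(187), np.int64(171)), (199, np.int64(186), np.int64(186), np.int64(169)), (200, np.int64(191), np.int64(186), np.int64(173)), (201, np.int64(19
[... 2527 characters left out ...]
64(184), np.int64(170)), (297, np.int64(184), np.int64(183), np.int64(167)), (298, np.int64(183), np.int64(180), np.int64(166)), (299, np.int64(184), np.int64(181), np.int64(166)), (300, np.int64(182), np.int64(179), np.int64(166)), (301, np.int64(182), np.int64(180), np.int64(165)), (302, np.int64(186), np.int64(182), np.int64(170)), (303, np.int64(189), np.int64(187), np.int64(172)), (304, np.int64(189), np.int64(187), np.int64(172)), (305, np.int64(186), np.int64(185), np.int64(168)), (306, np.int64(187), np.int64(185), np.int64(170)), (307, np.int64(189), np.int64(187), np.int64(173)), (308, np.int64(187), np.int64(185), np.int64(170)), (309, np.int64(183), np.int64(183), np.int64(168))]
```

>>> send_rows --moves '[0, 0, 2, 0.6, 2.2, 0, -1, 0, -0.1, 4, 1.2, 4.4, 0, -1, 0, -0.1, 4, 1.2, 4.4, 0, -1, 0, -0.1, 4, 1.2, 4.4, 0, -1, 0, -0.1, 4, 1.2, 4.4, 0, -1, 0, -0.1, 4, 1.2, 4.4, 0, -1, 0, 0, 4, 0.2, 4.4, 0, -1, 0, 0, 4, -0.6, 4.4, 0, -1, 0, 0, 4, -0.6, 4.4, 0, -1, 0, 0, 4, -0.6, 4.4, 0, -1, 0, 0, 4, -0.6, 4.4, 0, -1, 0, 0, 3, -0.6, 4, 0, -1, 0, 0, 2.7, -0.6, 3, 0, -1, 0, 0, 0, 0, 0, 0, -1, 0, 0, 0, 0, 0, 0, -1, 0, 0, 0, 0, 0, 0, -1]'

```text
time_s: 54.05
position: [0.6215, 0.2301, 0.2752]
tcp_rot: [[0.005, -0.46, 0.888], [0.002, 0.888, 0.46], [-1.0, -0.001, 0.005]]
force: [0.1, 0.0, -3.8]
opening: 0.73
```

Run:
```python
from plan import *
togo([*W[1],.27],27.4,0)
c=snap("side","side25"); t=snap("top","top25")
cv2.imwrite("pics/b25.png",np.hstack([cv2.resize(c["pixels"][80:330,120:370,::-1],(400,400)),cv2.resize(t["pixels"][130:330,80:280,::-1],(400,400))]))
```

```text
t 54.05 q [ -3.5  47.5 128.9 149.1  87.2  91.8] p [0.6215 0.2301 0.2752] y [-0.46   0.888 -0.001] z [0.888 0.46  0.005] F [ 0.1  0.  -3.8] op 0.73
turn [-0.1   0.29  0.03] shift cm [-0.05  0.03 -0.52]
```

View pics/b25.png

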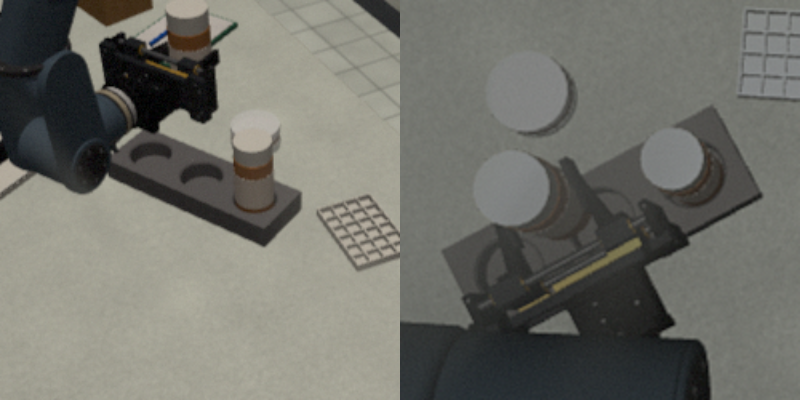

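Run:
```python
from plan import *
for thr in (105,112,120): capat(137,225,.2752+.0796,thr,r=23)
capat(216,210,.158,105,r=19)
s=read_state(); print("grasp pt",(s["position"]-.019*s["tcp_rot"][:,2]).round(4))
```

```text
cap ell [605.4 221.3] [62.  63.7] circ [605.9 222.4] 33.5
cap ell [605.  221.3] [60.4 61.7] circ [604.5 221.6] 31.9
cap ell [604.5 220.1] [57.7 58.9] circ [604.  220.3] 30.2
cap ell [655.3 125. ] [57.6 62.2] circ [656.1 126. ] 32.2
grasp pt [0.6049 0.2209 0.2754]
```

>>> send_rows --moves '[0, 0.3, 0, -0.05, 0.05, -3, -1, 0, 0, 0, 0, 0, -4, -1, 0, 0, 0, 0, 0, -4, -1, 0, 0, 0, 0, 0, -3, -1, 0, 0, 0, 0, 0, -1.5, -1, 0, 0, 0, 0, 0, 0, -1, 0, 0, 0, 0, 0, 0, -1]'

```text
time_s: 55.05
position: [0.6211, 0.2306, 0.1208]
tcp_rot: [[0.001, -0.46, 0.888], [0.003, 0.888, 0.46], [-1.0, 0.002, 0.002]]
force: [-0.9, 0.2, -3.5]
opening: 0.726
```

Run:
```python
from plan import *
togo([*W[1],.082],27.4,0)
c=snap("side","side26"); cv2.imwrite("pics/b26.png",cv2.resize(c["pixels"][80:330,120:370,::-1],(500,500)))
```

```text
t 55.05 q [ -3.4  70.6 124.3 148.3 102.8  82.4] p [0.6211 0.2306 0.1208] y [-0.46   0.888  0.002] z [0.888 0.46  0.002] F [-0.9  0.2 -3.5] op 0.726
turn [-0.17  0.05  0.02] shift cm [-0.01 -0.03 -3.88]
```

View pics/b26.png

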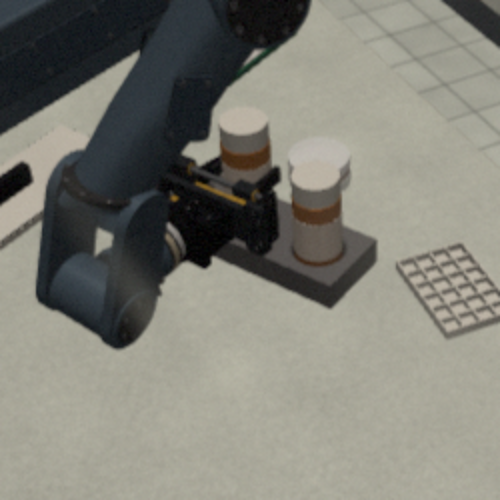

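>>> send_rows --moves '[0, 0, 0, 0, 0, -0.7, -1, 0, 0, 0, 0, 0, -0.7, -1, 0, 0, 0, 0, 0, -0.7, -1, 0, 0, 0, 0, 0, -0.5, -1, 0, 0, 0, 0, 0, 0, -1, 0, 0, 0, 0, 0, 0, -1]'

```text
time_s: 55.7
position: [0.6209, 0.231, 0.0944]
tcp_rot: [[0.0, -0.461, 0.888], [0.003, 0.888, 0.461], [-1.0, 0.002, 0.001]]
force: [-0.5, 0.5, -3.0]
opening: 0.729
```

>>> send_rows --moves '[0, 0, 0, 0, 0, -0.5, -1, 0, 0, 0, 0, 0, -0.3, -1, 0, 0, 0, 0, 0, 0, -1, 0, 0, 0, 0, 0, 0, -1, 0, 0, 0, 0, 0, 0, -1]'

```text
time_s: 56.2
position: [0.621, 0.231, 0.0866]
tcp_rot: [[0.0, -0.461, 0.888], [0.002, 0.888, 0.461], [-1.0, 0.002, 0.002]]
force: [-0.1, 0.4, -4.3]
opening: 0.728
```

>>> send_rows --moves '[0, 0, 0, 0, 0, -0.3, -1, 0, 0, 0, 0, 0, 0, -1, 0, 0, 0, 0, 0, 0, -1, 0, 0, 0, 0, 0, 0, -1]'

```text
time_s: 56.6
position: [0.621, 0.231, 0.0836]
tcp_rot: [[0.0, -0.461, 0.888], [0.002, 0.888, 0.461], [-1.0, 0.002, 0.001]]
force: [-0.4, 0.4, -4.1]
opening: 0.727
```

>>> send_rows --moves '[0, 0, 0, 0, 0, -0.2, -1, 0, 0, 0, 0, 0, 0, -1, 0, 0, 0, 0, 0, 0, -1, 0, 0, 0, 0, 0, 0, -1]'

```text
time_s: 57.0
position: [0.621, 0.231, 0.0816]
tcp_rot: [[0.0, -0.461, 0.888], [0.002, 0.888, 0.461], [-1.0, 0.002, 0.001]]
force: [-0.7, 0.2, -2.9]
opening: 0.73
```

>>> send_rows --moves '[0, 0, 0, 0, 0, -0.15, -1, 0, 0, 0, 0, 0, 0, -1, 0, 0, 0, 0, 0, 0, -1, 0, 0, 0, 0, 0, 0, 1, 0, 0, 0, 0, 0, 0, 1, 0, 0, 0, 0, 0, 0, 1, 0, 0, 0, 0, 0, 0, 1, 0, 0, 0, 0, 0, 0, 1, 0, 0, 0, 0, 0, 2, 1, 0, 0, 0, 0, 0, 4, 1, 0, 0, 0, 0, 0, 5, 1, 0, 0, 0, 0, 0, 5, 1, 0, 0, 0, 0, 0, 3, 1, 0, 0, 0, 0, 0, 0, 1]'

```text
time_s: 58.4
position: [0.6202, 0.2313, 0.2758]
tcp_rot: [[0.009, -0.461, 0.887], [0.003, 0.887, 0.461], [-1.0, -0.002, 0.009]]
force: [-0.2, -0.9, -0.1]
opening: 1.004
```

Run:
```python
from plan import *
togo([*J['B'],.27],-20,0)
c=snap("side","side27"); t=snap("top","top27")
cv2.imwrite("pics/b27.png",np.hstack([cv2.resize(c["pixels"][80:330,120:370,::-1],(400,400)),cv2.resize(t["pixels"][130:330,80:280,::-1],(400,400))]))
```

```text
t 58.4 q [ -3.4  47.6 129.1 149.1  87.6  91.6] p [0.6202 0.2313 0.2758] y [-0.461  0.887 -0.002] z [0.887 0.461 0.009] F [-0.2 -0.9 -0.1] op 1.004
turn [  0.06   0.54 -47.46] shift cm [ -3.08 -53.18  -0.58]
```

View pics/b27.png

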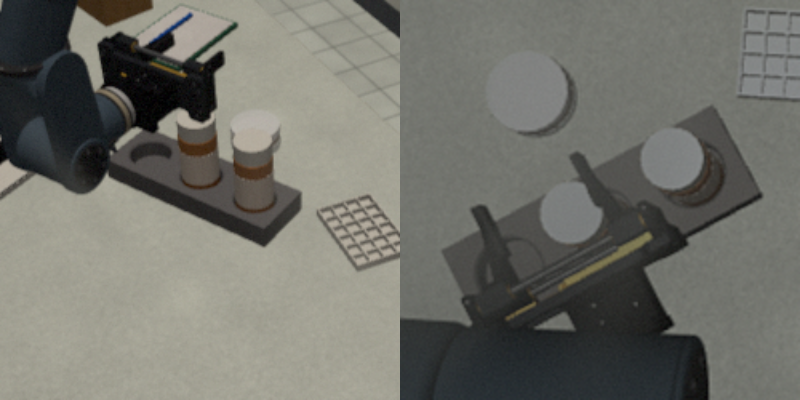

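>>> send_rows --moves '[0, 0, -2, 0.3, -2.2, 0, 1, 0, 0, -4, 0.7, -4.4, 0, 1, 0, 0, -4, 0.7, -4.4, 0, 1, 0, 0, -4, 0.7, -4.4, 0, 1, 0, 0, -4, 0.7, -4.4, 0, 1, 0, 0, -4, 0.7, -4.4, 0, 1, 0, 0, -4, -0.4, -4.4, 0, 1, 0, 0, -4, -1.2, -4.4, 0, 1, 0, 0, -4, -1.2, -4.4, 0, 1, 0, 0, -4, -1.2, -4.4, 0, 1, 0, 0, -4, -1.2, -4.4, 0, 1, 0, 0, -3, -1.2, -4.4, 0, 1, 0, 0, -2.4, -0.9, -4, 0, 1, 0, 0, 0, -0.9, -3.2, 0, 1, 0, 0, 0, -0.9, -3.2, 0, 1, 0, 0, 0, -0.9, -3.2, 0, 1, 0, 0, 0, -0.9, -3.2, 0, 1, 0, 0, 0, -0.5, -1.8, 0, 1, 0, 0, 0, 0, 0, 0, 1, 0, 0, 0, 0, 0, 0, 1]'

```text
time_s: 60.5
position: [0.5448, -0.4606, 0.268]
tcp_rot: [[0.001, 0.341, 0.94], [0.004, 0.94, -0.341], [-1.0, 0.004, -0.001]]
force: [0.8, -0.4, 0.4]
opening: 1.0
```

Run:
```python
from plan import *
togo([*J['C'],.0755],-20,0)
```

```text
t 60.5 q [-68.8  46.9 117.4 130.1  79.7 102.2] p [ 0.5448 -0.4606  0.268 ] y [0.341 0.94  0.004] z [ 0.94  -0.341 -0.001] F [ 0.8 -0.4  0.4] op 1.0
turn [-0.25  0.04 -0.04] shift cm [ -0.1    0.19 -19.25]
```

>>> send_rows --moves '[-0.2, 0, 0, -0.1, 0.2, -4, 1, 0, 0, 0, 0, 0, -4, 1, 0, 0, 0, 0, 0, -4, 1, 0, 0, 0, 0, 0, -4, 1, 0, 0, 0, 0, 0, -2.2, 1, 0, 0, 0, 0, 0, -1, 1, 0, 0, 0, 0, 0, 0, 1, 0, 0, 0, 0, 0, 0, 1, 0, 0, 0, 0, 0, 0, 1, 0, 0, 0, 0, 0, 0, 1]'

```text
time_s: 61.5
position: [0.5442, -0.4591, 0.0797]
tcp_rot: [[0.003, 0.341, 0.94], [-0.004, 0.94, -0.341], [-1.0, -0.003, 0.004]]
force: [0.2, -0.6, 0.3]
opening: 1.002
```

Run:
```python
from plan import *
togo([*J['C'],.0755],-20,0)
```

```text
t 61.5 q [-68.8  71.1 111.6 131.2  92.   87.8] p [ 0.5442 -0.4591  0.0797] y [ 0.341  0.94  -0.003] z [ 0.94  -0.341  0.004] F [ 0.2 -0.6  0.3] op 1.002
turn [ 0.22  0.17 -0.03] shift cm [-0.04  0.04 -0.42]
```

>>> send_rows --moves '[0, 0, 0, 0, 0, -0.4, 1, 0, 0, 0, 0, 0, 0, 1, 0, 0, 0, 0, 0, 0, 1, 0, 0, 0, 0, 0, 0, 1]'

```text
time_s: 61.9
position: [0.5439, -0.4591, 0.0741]
tcp_rot: [[0.002, 0.342, 0.94], [-0.002, 0.94, -0.342], [-1.0, -0.001, 0.003]]
force: [1.1, -0.4, 0.0]
opening: 0.997
```

>>> send_rows --moves '[0, 0, 0, 0, 0, 0, -1, 0, 0, 0, 0, 0, 0, -1, 0, 0, 0, 0, 0, 0, -1, 0, 0, 0, 0, 0, 0, -1, 0, 0, 0, 0, 0, 0, -1, 0, 0, 0, 0, 0, 0, -1]'

```text
time_s: 62.5
position: [0.544, -0.4588, 0.0741]
tcp_rot: [[0.002, 0.341, 0.94], [-0.002, 0.94, -0.341], [-1.0, -0.001, 0.003]]
force: [0.5, 0.5, 0.5]
opening: 0.728
```

>>> send_rows --moves '[0, 0, 0, 0, 0, 1.5, -1, 0, 0, 0, 0, 0, 3, -1, 0, 0, 0, 0, 0, 4, -1, 0, 0, 0, 0, 0, 4, -1, 0, 0, 0, 0, 0, 4, -1, 0, 0, 0, 0, 0, 3.5, -1, 0, 0, 0, 0, 0, 0, -1]'

```text
time_s: 63.2
position: [0.544, -0.4586, 0.2788]
tcp_rot: [[0.004, 0.341, 0.94], [-0.008, 0.94, -0.341], [-1.0, -0.006, 0.007]]
force: [-0.7, -0.5, -2.6]
opening: 0.728
```

>>> send_rows --moves '[-8.05, 2.95, 0, 0, 0, 0, -1, -8.05, 2.95, 0, 0, 0, 0, -1, -8.05, 2.95, 0, 0, 0, 0, -1, -8.05, 2.95, 0, 0, 0, 0, -1, -8.05, 2.95, 0, 0, 0, 0, -1, -8.05, 2.95, 0, 0, 0, 0, -1, -8.05, 2.95, 0, 0, 0, 0, -1, -8.05, 2.95, 0, 0, 0, 0, -1, -8.05, 2.95, 0, 0, 0, 0, -1, -8.05, 2.95, 0, 0, 0, 0, -1, -8.05, 2.95, 0, 0, 0, 0, -1, -8.05, 2.95, 0, 0, 0, 0, -1, -8.05, 2.95, 0, 0, 0, 0, -1, -8.05, 2.95, 0, 0, 0, 0, -1, -8.05, 2.95, 0, 0, 0, 0, -1, -8.05, 2.95, 0, 0, 0, 0, -1, -8.05, 2.95, 0, 0, 0, 0, -1, -8.05, 2.95, 0, 0, 0, 0, -1, -8.05, 2.95, 0, 0, 0, 0, -1, -8.05, 2.95, 0, 0, 0, 0, -1]'

```text
time_s: 65.2
position: [0.5438, -0.4588, 0.271]
tcp_rot: [[-0.042, -0.344, 0.938], [-0.137, -0.928, -0.346], [0.99, -0.143, -0.008]]
force: [0.4, 1.2, -2.8]
opening: 0.729
```

>>> send_rows --moves '[-8, 2.9, 0, 0, 0, 0, -1, 0, 0, 0, 0, 0, 0, -1, 0, 0, 0, 0, 0, 0, -1]'

```text
time_s: 65.5
position: [0.5438, -0.4589, 0.2722]
tcp_rot: [[0.003, -0.347, 0.938], [-0.005, -0.938, -0.347], [1.0, -0.004, -0.005]]
force: [1.1, 0.3, -2.8]
opening: 0.73
```

Run:
```python
from plan import *
togo([*W[2],.27],27.4,180)
c=snap("side","side28"); t=snap("top","top28")
cv2.imwrite("pics/b28.png",np.hstack([cv2.resize(c["pixels"][80:430,120:470,::-1],(400,400)),cv2.resize(t["pixels"][:,:,::-1],(400,300)).tolist()+np.zeros((100,400,3)).tolist()]).astype(np.uint8))
s=read_state(); qq=np.array(s["joint_positions"]); p0=np.array(s["position"]); p1=np.r_[W[2],.27]+.019*D(27.4)
# waypoint path: via bulge
via=[(p0,-20),(np.r_[.65,-.15,.27],-10),(np.r_[.68,.1,.27],15),(p1,27.4)]
for (a,x),(b,y) in zip(via[:-1],via[1:]):
  for t in np.linspace(0,1,6):
    r=ik(a+(b-a)*t,toolR(x+(y-x)*t,180),seed=qq)
    if r: qq=r[0]; print(qq.round(0))
    else: print("F",t)
```

```text
t 65.5 q [-68.6  46.1 117.8 130.5  79.1 -77.6] p [ 0.5438 -0.4589  0.2722] y [-0.347 -0.938 -0.004] z [ 0.938 -0.347 -0.005] F [ 1.1  0.3 -2.8] op 0.73
turn [-0.21 -0.31 47.69] shift cm [ 2.66 78.7  -0.22]
[-69.  46. 118. 130.  79. -78.]
[-64.  46. 122. 134.  82. -82.]
[-57.  47. 125. 138.  84. -85.]
[-50.  48. 128. 144.  86. -87.]
[-42.  48. 129. 150.  87. -88.]
[-33.  48. 129. 157.  87. -89.]
[-33.  48. 129. 157.  87. -89.]
[-30.  48. 129. 155.  88. -89.]
[-26.  48. 129. 154.  88. -89.]
[-22.  48. 128. 153.  87. -88.]
[-18.  48. 127. 152.  85. -88.]
[-14.  47. 125. 151.  84. -86.]
[-14.  47. 125. 151.  84. -86.]
[ -9.  48. 128. 153.  86. -88.]
[ -4.  48. 129. 156.  88. -89.]
[  2.  48. 130. 159.  89. -90.]
[  8.  49. 131. 163.  89. -90.]
[ 14.  48. 130. 166.  89. -90.]
```

View pics/b28.png

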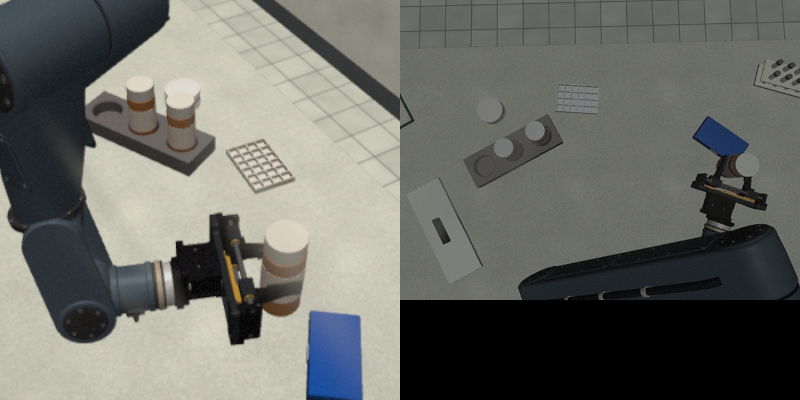

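>>> send_rows --moves '[0, 0, 0.8, 0.8, 2.4, 0, -1, 0, 0, 1.3, 1.4, 4, 0, -1, 0, 0, 1.3, 1.4, 4, 0, -1, 0, 0, 1.3, 1.4, 4, 0, -1, 0, 0, 1.3, 1.4, 4, 0, -1, 0, 0, 1.3, 1.4, 4, 0, -1, 0, 0, 1.3, 1.4, 4, 0, -1, 0, 0, 1.3, 1.4, 4, 0, -1, 0, 0, 4.2, 0.5, 4.2, 0, -1, 0, 0, 4.2, 0.5, 4.2, 0, -1, 0, 0, 4.2, 0.5, 4.2, 0, -1, 0, 0, 4.2, 0.5, 4.2, 0, -1, 0, 0, 4.2, 0.5, 4.2, 0, -1, 0, 0, 4.2, 0.5, 4.2, 0, -1, 0, 0, 2.4, -1.8, 3.8, 0, -1, 0, 0, 2.4, -1.8, 3.8, 0, -1, 0, 0, 2.4, -1.8, 3.8, 0, -1, 0, 0, 2.4, -1.8, 3.8, 0, -1, 0, 0, 1.5, -1.8, 3.8, 0, -1, 0, 0, 1.2, -1.8, 3.8, 0, -1]'

```text
time_s: 67.6
position: [0.5717, 0.3256, 0.2735]
tcp_rot: [[0.003, 0.455, 0.89], [0.001, -0.89, 0.455], [1.0, -0.001, -0.003]]
force: [1.6, 0.1, -2.5]
opening: 0.731
```

>>> send_rows --moves '[0, 0, 0, 0, 0, 0, -1, 0, 0, 0, 0, 0, 0, -1]'

```text
time_s: 67.8
position: [0.5712, 0.3264, 0.2739]
tcp_rot: [[0.002, 0.458, 0.889], [0.001, -0.889, 0.458], [1.0, -0.0, -0.002]]
force: [0.2, -0.3, -2.4]
opening: 0.728
```

Run:
```python
from plan import *
togo([*W[2],.27],27.4,180)
c=snap("side","side29"); t=snap("top","top29")
cv2.imwrite("pics/b29.png",np.hstack([cv2.resize(c["pixels"][40:290,100:350,::-1],(400,400)),cv2.resize(t["pixels"][130:380,30:280,::-1],(400,400))]))
```

```text
t 67.8 q [ 13.6  47.7 130.2 166.3  87.8 -89.5] p [0.5712 0.3264 0.2739] y [ 0.458 -0.889 -0.   ] z [ 0.889  0.458 -0.002] F [ 0.2 -0.3 -2.4] op 0.728
turn [ 0.06 -0.13  0.15] shift cm [-0.07  0.16 -0.39]
```

View pics/b29.png

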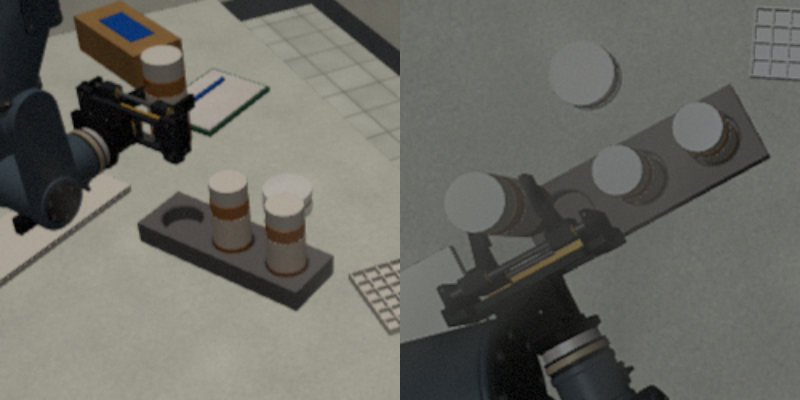

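Run:
```python
from plan import *
u,v=w2px(capture("top"),[[.554,.318,.348]])[0].round().astype(int); print(u,v)
for thr in (105,112): capat(int(u),int(v),.348,thr,r=23)
s=read_state(); print("grasp pt",(s["position"]-.019*s["tcp_rot"][:,2]).round(4))
t=capture("top")
for n,(x,y) in (('w0',W[0]),('w1',W[1])):
    u,v=w2px(t,[[x,y,.158]])[0].round().astype(int); capat(int(u),int(v),.158,105,r=19)
```

```text
75 256
cap ell [556.  316.6] [59.  61.7] circ [556.3 316.6] 31.4
cap ell [555.9 315.3] [56.6 58.3] circ [555.5 315.3] 29.8
grasp pt [0.5561 0.3147 0.2741]
cap ell [654.5 124.6] [56.7 58.4] circ [654.2 125.5] 30.4
cap ell [604.  223.3] [55.8 58.5] circ [604.6 223.2] 30.2
```

>>> send_rows --moves '[0, 0, 0, 0, 0, 0, -1, 0, 0, 0, 0, 0, 0, -1]'

```text
time_s: 68.4
position: [0.5722, 0.3245, 0.2741]
tcp_rot: [[0.001, 0.455, 0.89], [0.002, -0.89, 0.455], [1.0, 0.001, -0.002]]
force: [1.0, 0.4, -3.1]
opening: 0.728
```

Run:
```python
from plan import *
togo([*W[2],.27],27.4,180)
s=read_state(); print("grasp pt",(s["position"]-.019*s["tcp_rot"][:,2]).round(4))
for thr in (100,105): capat(75,256,.348,thr,r=23)
togo([*W[2],.27],27.4,180)
```

```text
t 68.4 q [ 13.4  47.6 130.2 166.3  87.8 -89.5] p [0.5722 0.3245 0.2741] y [ 0.455 -0.89   0.001] z [ 0.89   0.455 -0.002] F [ 1.   0.4 -3.1] op 0.728
turn [ 0.1  -0.08  0.32] shift cm [-0.18  0.35 -0.41]
grasp pt [0.5553 0.3159 0.2741]
cap ell [556.6 321.1] [66.3 67.5] circ [556.3 321.3] 35.3
cap ell [555.6 317.6] [59.5 61.2] circ [556.2 317.7] 31.8
t 68.5 q [ 13.4  47.6 130.2 166.3  87.8 -89.5] p [0.5721 0.3248 0.274 ] y [ 0.456 -0.89   0.001] z [ 0.89   0.456 -0.002] F [ 0.  -0.5 -1.6] op 0.728
turn [ 0.1  -0.08  0.29] shift cm [-0.16  0.32 -0.4 ]
```

>>> send_rows --moves '[0, 0, 0.3, -0.2, 0.3, -2, -1, 0, 0, 0, 0, 0, -4, -1, 0, 0, 0, 0, 0, -4, -1, 0, 0, 0, 0, 0, -3, -1, 0, 0, 0, 0, 0, -2, -1, 0, 0, 0, 0, 0, 0, -1, 0, 0, 0, 0, 0, 0, -1, 0, 0, 0, 0, 0, 0, -1, 0, 0, 0, 0, 0, 0, -1]'

```text
time_s: 69.4
position: [0.5701, 0.3281, 0.126]
tcp_rot: [[-0.001, 0.461, 0.888], [0.001, -0.888, 0.461], [1.0, 0.001, 0.0]]
force: [-0.1, 0.2, -2.6]
opening: 0.723
```

Run:
```python
from plan import *
togo([*W[2],.0839],27.4,180)
s=read_state(); print("grasp pt",(s["position"]-.019*s["tcp_rot"][:,2]).round(4))
c=snap("side","side30"); cv2.imwrite("pics/b30.png",cv2.resize(c["pixels"][60:310,100:350,::-1],(500,500)))
```

```text
t 69.4 q [ 13.7  70.6 125.8 165.8 105.9 -94. ] p [0.5701 0.3281 0.126 ] y [ 0.461 -0.888  0.001] z [0.888 0.461 0.   ] F [-0.1  0.2 -2.6] op 0.723
turn [ 0.06  0.05 -0.03] shift cm [ 0.04 -0.   -4.21]
grasp pt [0.5532 0.3193 0.126 ]
```

View pics/b30.png

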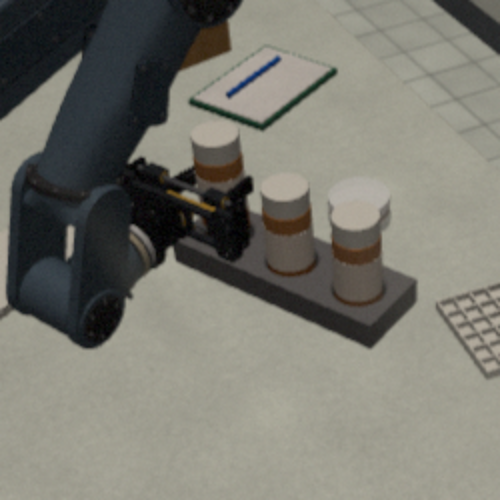

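>>> send_rows --moves '[0, 0, 0, 0, 0, -0.7, -1, 0, 0, 0, 0, 0, -0.7, -1, 0, 0, 0, 0, 0, -0.6, -1, 0, 0, 0, 0, 0, -0.5, -1, 0, 0, 0, 0, 0, 0, -1, 0, 0, 0, 0, 0, 0, -1]'

```text
time_s: 70.05
position: [0.5699, 0.3279, 0.0986]
tcp_rot: [[0.002, 0.461, 0.888], [0.002, -0.888, 0.461], [1.0, 0.001, -0.002]]
force: [-0.2, -0.2, -3.2]
opening: 0.732
```

>>> send_rows --moves '[0, 0, 0, 0, 0, -0.6, -1, 0, 0, 0, 0, 0, -0.5, -1, 0, 0, 0, 0, 0, -0.2, -1, 0, 0, 0, 0, 0, 0, -1, 0, 0, 0, 0, 0, 0, -1, 0, 0, 0, 0, 0, 0, -1]'

```text
time_s: 70.65
position: [0.57, 0.328, 0.0862]
tcp_rot: [[0.001, 0.461, 0.888], [0.002, -0.888, 0.461], [1.0, 0.001, -0.002]]
force: [-0.2, 0.0, -3.5]
opening: 0.729
```

>>> send_rows --moves '[0, 0, 0, 0, 0, -0.2, -1, 0, 0, 0, 0, 0, 0, -1, 0, 0, 0, 0, 0, 0, -1, 0, 0, 0, 0, 0, -0.2, -1, 0, 0, 0, 0, 0, 0, -1, 0, 0, 0, 0, 0, 0, -1]'

```text
time_s: 71.25
position: [0.5701, 0.3281, 0.0843]
tcp_rot: [[-0.004, 0.461, 0.887], [-0.001, -0.887, 0.461], [1.0, 0.001, 0.004]]
force: [-1.5, 0.8, 5.0]
opening: 0.727
```

The jar is on the well floor at the expected height. I'll release, rise, and move clear toward the right.

>>> send_rows --moves '[0, 0, 0, 0, 0, 0, 1, 0, 0, 0, 0, 0, 0, 1, 0, 0, 0, 0, 0, 0, 1, 0, 0, 0, 0, 0, 0, 1, 0, 0, 0, 0, 0, 0, 1, 0, 0, 0, 0, 0, 2, 1, 0, 0, 0, 0, 0, 4, 1, 0, 0, 0, 0, 0, 5, 1, 0, 0, 0, 0, 0, 5, 1, 0, 0, 0, 0, 0, 3, 1, 0, 0, -2, 1.8, -3.8, 0, 1, 0, 0, -2, 1.8, -3.8, 0, 1, 0, 0, -2, 1.8, -3.8, 0, 1, 0, 0, -2, 1.8, -3.8, 0, 1, 0, 0, -2, 1.8, -3.8, 0, 1, 0, 0, -2.4, 1.8, -3.8, 0, 1, 0, 0, -4, -0.5, -4.2, 0, 1, 0, 0, -4, -0.5, -4.2, 0, 1, 0, 0, -4, -0.5, -4.2, 0, 1, 0, 0, -4, -0.5, -4.2, 0, 1]'

```text
time_s: 73.25
position: [0.6574, -0.0697, 0.2717]
tcp_rot: [[0.003, -0.02, 1.0], [0.0, -1.0, -0.02], [1.0, 0.0, -0.003]]
force: [0.5, -0.2, -0.4]
opening: 1.001
```

>>> send_rows --moves '[0, 0, -4, -0.5, -4.2, 0, 1, 0, 0, -4, -0.5, -4.2, 0, 1, 0, 0, -2, -1, -4, 0, 1, 0, 0, -2, -1, -4, 0, 1, 0, 0, -2, -1, -4, 0, 1, 0, 0, -2, -1, -4, 0, 1, 0, 0, 0, 0, 0, 0, 1, 0, 0, 0, 0, 0, 0, 1, 0, 0, 0, 0, 0, 0, 1]'

```text
time_s: 74.15
position: [0.608, -0.3107, 0.2718]
tcp_rot: [[0.003, -0.29, 0.957], [-0.001, -0.957, -0.29], [1.0, 0.0, -0.003]]
force: [0.2, -0.2, 0.6]
opening: 1.0
```

Run:
```python
from plan import *
st()
c=snap("side","side31"); t=snap("top","top31")
cv2.imwrite("pics/b31.png",np.hstack([cv2.resize(c["pixels"][60:310,100:350,::-1],(400,400)),cv2.resize(t["pixels"][130:380,30:280,::-1],(400,400))]))
for w in W.values():
    u,v=w2px(t,[[*w,.158]])[0].round().astype(int); print(w); capat(int(u),int(v),.158,105,r=19)
    R=[w2px(c,[[w[0]+.031*np.cos(a),w[1]+.031*np.sin(a),.158] for a in np.linspace(0,6.28,90)])]; print("side cap top edge expected",R[0][R[0][:,1].argmin()].round(1), (R[0].min(0)+R[0].max(0))/2)
```

```text
t 74.15 q [-51.8  46.8 125.3 144.8  83.4 -85.5] p [ 0.608  -0.3107  0.2718] y [-0.29  -0.957  0.   ] z [ 0.957 -0.29  -0.003] F [ 0.2 -0.2  0.6] op 1.0
(0.6548, 0.124)
cap ell [655.5 125.5] [58.  62.9] circ [656.6 126.3] 32.8
side cap top edge expected [278.7 159.7] [278.3101 167.2501]
(0.6042, 0.2216)
cap ell [605.  223.8] [57.8 64.3] circ [606.7 224. ] 33.5
side cap top edge expected [243.9 146. ] [243.0566 153.112 ]
(0.5536, 0.3193)
cap ell [553.3 322.6] [63.7 64.2] circ [554.5 322.7] 33.9
side cap top edge expected [211. 133.] [209.6646 139.7082]
```

View pics/b31.png

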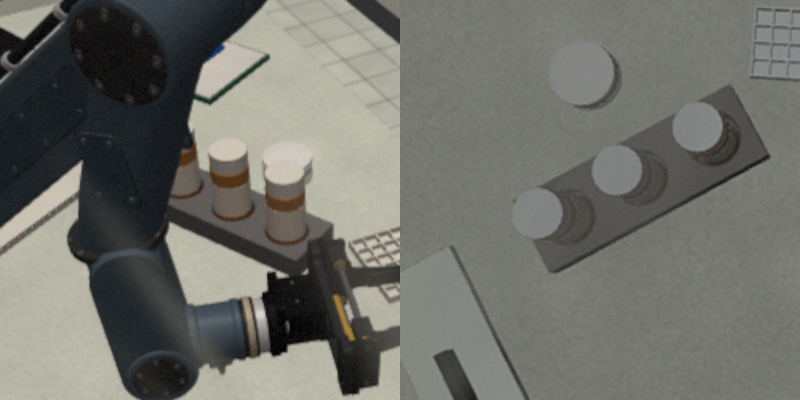

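View pics/top31.png

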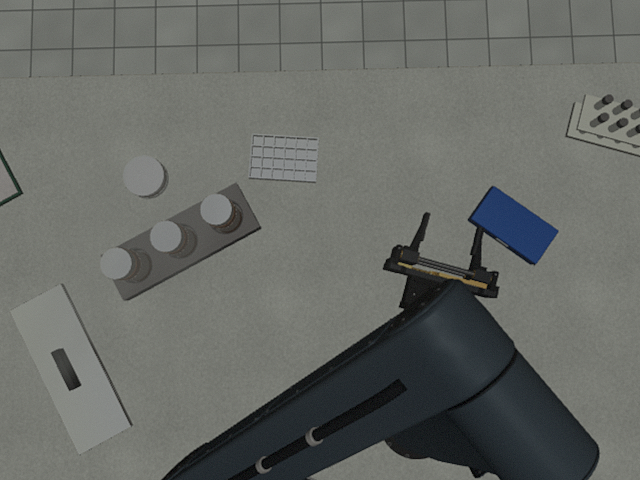

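View pics/side31.png

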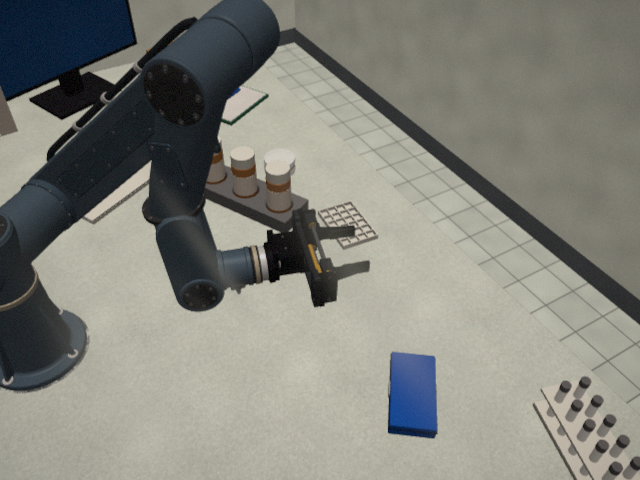

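>>> send_rows --moves '[0, 0, 0, -1, -3, 0, 1, 0, 0, 0, -1, -4, 0, 1, 0, 0, 0, -1, -4, 0, 1, 0, 0, 0, -1, -4, 0, 1, 0, 0, 0, -1, -3, 0, 1, 0, 0, 0, 0, 0, 0, 1, 0, 0, 0, 0, 0, 0, 1]'

```text
time_s: 75.1
position: [0.5578, -0.4918, 0.2719]
tcp_rot: [[0.002, -0.292, 0.957], [0.0, -0.957, -0.292], [1.0, 0.001, -0.002]]
force: [-0.2, 1.2, 0.5]
opening: 0.999
```

Run:
```python
from plan import *
st()
c=snap("side","side32"); im=np.ascontiguousarray(c["pixels"][:,:,::-1]); x0,y0,f=150,100,4
big=cv2.resize(im[y0:y0+150,x0:x0+190],None,fx=f,fy=f,interpolation=cv2.INTER_CUBIC)
for w in W.values():
    for z,r,col in((.158,.031,(0,255,0)),(.04,.032,(0,0,255))):
        P=w2px(c,[[w[0]+r*np.cos(a),w[1]+r*np.sin(a),z] for a in np.linspace(0,6.28,60)]); cv2.polylines(big,[np.round((P-[x0,y0]+.5)*f-.5).astype(np.int32)],True,col,1)
cv2.imwrite("pics/b32.png",big)
```

```text
t 75.1 q [-69.9  46.6 111.2 124.9  76.7 -72. ] p [ 0.5578 -0.4918  0.2719] y [-0.292 -0.957  0.001] z [ 0.957 -0.292 -0.002] F [-0.2  1.2  0.5] op 0.999
```

View pics/b32.png

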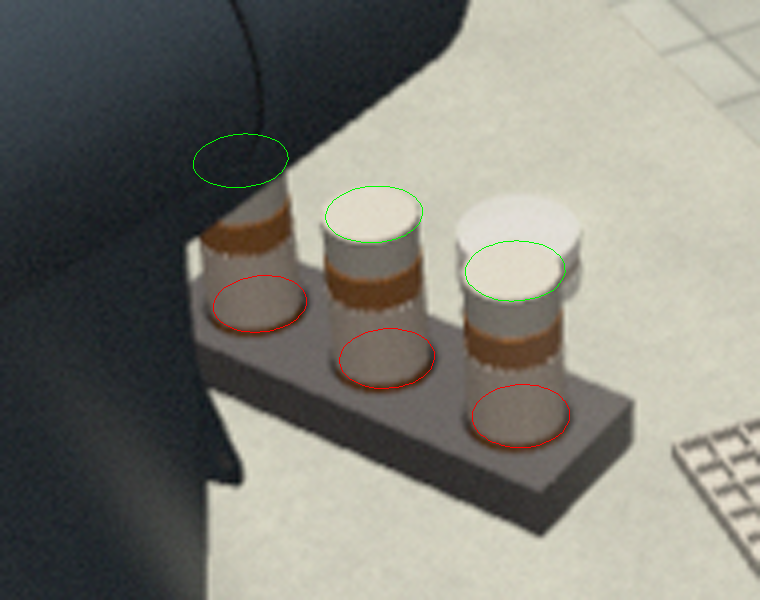

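```bash
python3 -c "
from h import *
print(hand_in())"
```

```text
the job is handed in; nothing more can be done
None
```

I finished the job and handed it in at about 75 s of the 210 s allowed.

**Order of work:** I lifted the lid off and laid it flat, right way up, on the bench to the left. I then inverted all three jars where they stood, and the pictures show all of them standing on their caps together. After that I turned each one upright and set it in wells 0, 1 and 2.

**Last checks:**
- **Jars in wells 0 and 1:** the cap outlines match a fully seated jar (cap top at 158 mm) in the side view.
- **Jar in well 2:** the arm hid its cap in the side view. I judged it seated from the contact height (84.3 mm against 83.9 mm expected) and from how its foot and band sit compared with the other two.
- **Cap positions from the top view:** they are within about 1–3 mm of the well centres. The largest difference, 3.3 mm, is at well 2.
- **Lid and bystanders:** the lid lies flat. By eye, the tray, slide box and dishes are where they started in the pictures.
- **Robot:** the gripper is open and touching nothing.

**Things that went less than smoothly:**
- The arm stopped near 74 mm while re-gripping the well 0 jar, with light contact, roughly 10 N judging from the joint torques. I did not establish what it touched.
- I gripped the well 1 jar about 4 mm off the planned height. I released it an estimated 2 mm above the well floor so the gripper body would clear the carrier.

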